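# Swap the setting gauge for the printing jigs in the jig drawer with the hidden catch

### The job

Put the printing jigs lying on the bench away in the grey jig cabinet. Its drawer is locked by a hidden catch: feel along the aluminium ledge on the cabinet's top front edge until the fingertips sink into the recess, press the catch down there so that the drawer springs ajar, then pull the drawer out to its stop. Lift out the round-knobbed steel setting gauge and lay it flat on the cork mat, lower every jig over a pair of locating pins of its own until its plate lies flush on the drawer's floor, then push the drawer fully home so that it latches; leave the ink tin, the tape roll and the carton where they are.

Things in the scene. Friction and masses are not known exactly. Their poses are not given: they have to be found in the camera images.
- cabinet: the low grey jig cabinet, fixed to the bench, 220 mm deep (x) x 310 wide (y) x 122 high; origin at the centre of its underside, its front looks to its own -x (towards the robot), z up. Turned up to 0.1 rad. Along the top front edge, between two end blocks 122 mm high, runs an aluminium ledge, 170 mm long and 50 mm deep, its surface 110 mm above the bench; behind it the print bed rises 12 mm higher
- ledge_left (a point): the left end (own +y) of the aluminium ledge, on its surface, at mid depth, where the end block begins (the block is 12 mm higher); axes as the cabinet's. Closed fingertips slid along the ledge from here go down only where the recess is
- ledge_right (a point): the right end (own -y) of the ledge, likewise, 170 mm from the left. Between them, centred at most 35 mm from the ledge's middle, is an invisible recess 52 mm long, as deep (x) as the ledge: a sprung flap of the same metal, flush, covers it. It gives way under 1 to 2 N, sinks 8 mm and then rests on the catch; the rest of the ledge is rigid
- catch (a joint): how far the catch under the flap is pressed, m: 0 up (drawer locked), 0.007 fully down; moves from 4 N, down at 8 N; frees the drawer at about 0.005. The open drawer holds it down (about 0.0045); it snaps up when the drawer is pushed home
- drawer (a joint): how far the drawer is out, m: about 0 shut and latched, 0.14 at its stop (fully out). When released, a spring throws it about 0.035 out; the rest must be pulled (2 to 3 N). To shut it, push against that spring (up to about 8 N) to the end stop at -0.003, where it latches; let go, it then reads about 0.0005
- pull_top (a point): the middle of the top edge of the drawer's pull, a black upright fin 60 mm wide (y), 14 mm thick (x), from 20 to 75 mm above the bench, standing 35 mm clear in front of the drawer's front panel; moves with the drawer, which opens along this point's -x; z up. 50 mm before the cabinet's front when shut
- pins0 (a point): the middle of the left pair of locating pins (seen from the robot), on the drawer's floor; moves with the drawer; x runs from pin to pin, z up. Pins 8 mm thick, 14.5 mm tall, the top 4.5 mm tapered, at x = -32 and +32 mm. Pairs lie 80 mm apart
- pins1 (a point): the middle of the middle pair of locating pins (seen from the robot), on the drawer's floor; moves with the drawer; x runs from pin to pin, z up. Pins 8 mm thick, 14.5 mm tall, the top 4.5 mm tapered, at x = -32 and +32 mm. Pairs lie 80 mm apart
- pins2 (a point): the middle of the right pair of locating pins (seen from the robot), on the drawer's floor; moves with the drawer; x runs from pin to pin, z up. Pins 8 mm thick, 14.5 mm tall, the top 4.5 mm tapered, at x = -32 and +32 mm. Pairs lie 80 mm apart. Drawer floor 20 mm above the bench, side walls 10 mm higher. With the drawer out the pairs' middles are 75 mm before the cabinet
- jig_a: a printing jig flat on the bench, or absent: aluminium plate 90 x 56 x 8 mm, two 10.5 mm through-holes at x = -32 and +32 mm, black upright grip bar on top 44 mm long (x), 16 mm thick (y), from 8 to 48 mm above the underside. Origin: centre of the underside, z up. 0.14 to 0.28 kg. All jigs are alike; either way round fits, on any pair of pins
- jig_b: a printing jig flat on the bench, or absent: aluminium plate 90 x 56 x 8 mm, two 10.5 mm through-holes at x = -32 and +32 mm, black upright grip bar on top 44 mm long (x), 16 mm thick (y), from 8 to 48 mm above the underside. Origin: centre of the underside, z up. 0.14 to 0.28 kg. All jigs are alike; either way round fits, on any pair of pins
- jig_c: a printing jig flat on the bench, or absent: aluminium plate 90 x 56 x 8 mm, two 10.5 mm through-holes at x = -32 and +32 mm, black upright grip bar on top 44 mm long (x), 16 mm thick (y), from 8 to 48 mm above the underside. Origin: centre of the underside, z up. 0.14 to 0.28 kg. All jigs are alike; either way round fits, on any pair of pins
- gauge: the setting gauge: steel plate 90 x 56 x 8 mm with the same two 10.5 mm holes as the jigs and on top an upright round steel knob 22 mm thick, from 8 to 48 mm above the underside. Origin: centre of the underside, z up, x along the holes. 0.25 kg. It starts flush on the middle pair of pins, inside the shut drawer
- mat: the cork mat on the bench right of the cabinet, fixed, 140 (x) x 120 (y) x 6 mm thick; origin: centre of its underside, z up
- ink_tin: bystander: a closed tin, 70 mm across, 90 mm high, standing on the bench; origin: centre of its underside
- tape_roll: bystander: an empty tape core lying flat, 100 mm across, 48 mm high; origin: centre of its underside
- small_carton: bystander: a small shut carton, 90 x 70 x 60 mm; origin: centre of its underside
There are look-alikes about, which are no part of the job. What is shaped like the jig_c but green or pink is not meant.

How it is judged:
On the way, in this order (a step that is already met when the one before it is completed fails the run):
1. the catch in the recess was pressed and the drawer has sprung ajar (value of joint drawer above 0.02 m), for 0.1 s.
2. the drawer is pulled out to its stop (value of joint drawer above 0.128 m), for 0.1 s.
3. the gauge lies on the cork mat and every jig flush on a pair of pins, let go, with the drawer still out (((horizontal distance between jig_a and pins0 below 0.004 m and z of jig_a in the frame of pins0 below 0.003 m and angle between the x axis of jig_a and the x axis of pins0, either way round below 0.12 rad and angle between jig_a's own z axis and vertical below 0.06 rad) or (horizontal distance between jig_a and pins1 below 0.004 m and z of jig_a in the frame of pins1 below 0.003 m and angle between the x axis of jig_a and the x axis of pins1, either way round below 0.12 rad and angle between jig_a's own z axis and vertical below 0.06 rad) or (horizontal distance between jig_a and pins2 below 0.004 m and z of jig_a in the frame of pins2 below 0.003 m and angle between the x axis of jig_a and the x axis of pins2, either way round below 0.12 rad and angle between jig_a's own z axis and vertical below 0.06 rad)) and ((horizontal distance between jig_b and pins0 below 0.004 m and z of jig_b in the frame of pins0 below 0.003 m and angle between the x axis of jig_b and the x axis of pins0, either way round below 0.12 rad and angle between jig_b's own z axis and vertical below 0.06 rad) or (horizontal distance between jig_b and pins1 below 0.004 m and z of jig_b in the frame of pins1 below 0.003 m and angle between the x axis of jig_b and the x axis of pins1, either way round below 0.12 rad and angle between jig_b's own z axis and vertical below 0.06 rad) or (horizontal distance between jig_b and pins2 below 0.004 m and z of jig_b in the frame of pins2 below 0.003 m and angle between the x axis of jig_b and the x axis of pins2, either way round below 0.12 rad and angle between jig_b's own z axis and vertical below 0.06 rad)) and ((horizontal distance between jig_c and pins0 below 0.004 m and z of jig_c in the frame of pins0 below 0.003 m and angle between the x axis of jig_c and the x axis of pins0, either way round below 0.12 rad and angle between jig_c's own z axis and vertical below 0.06 rad) or (horizontal distance between jig_c and pins1 below 0.004 m and z of jig_c in the frame of pins1 below 0.003 m and angle between the x axis of jig_c and the x axis of pins1, either way round below 0.12 rad and angle between jig_c's own z axis and vertical below 0.06 rad) or (horizontal distance between jig_c and pins2 below 0.004 m and z of jig_c in the frame of pins2 below 0.003 m and angle between the x axis of jig_c and the x axis of pins2, either way round below 0.12 rad and angle between jig_c's own z axis and vertical below 0.06 rad)) and x of gauge in the frame of mat between -0.05 and 0.05 m and y of gauge in the frame of mat between -0.045 and 0.045 m and z of gauge in the frame of mat between 0.002 and 0.01 m and angle between gauge's own z axis and vertical below 0.08 rad and linear speed of each of jig_a, jig_b, jig_c, gauge below 0.02 m/s and value of joint drawer above 0.09 m and contact force between each of jig_a, jig_b, jig_c, gauge and the fingers below 0.1 N), for 0.2 s.
At the end, for the whole second after the job is handed in: every jig at rest flush on its own pair of pins (4 mm sideways, 3 mm height, 0.12 rad turn, 0.06 rad tilt); the gauge at rest flat on the mat (centre within 50 mm along, 45 mm across, 0.08 rad tilt); drawer shut within 3 mm and the catch up again (under 2 mm), so latched (((horizontal distance between jig_a and pins0 below 0.004 m and z of jig_a in the frame of pins0 below 0.003 m and angle between the x axis of jig_a and the x axis of pins0, either way round below 0.12 rad and angle between jig_a's own z axis and vertical below 0.06 rad) or (horizontal distance between jig_a and pins1 below 0.004 m and z of jig_a in the frame of pins1 below 0.003 m and angle between the x axis of jig_a and the x axis of pins1, either way round below 0.12 rad and angle between jig_a's own z axis and vertical below 0.06 rad) or (horizontal distance between jig_a and pins2 below 0.004 m and z of jig_a in the frame of pins2 below 0.003 m and angle between the x axis of jig_a and the x axis of pins2, either way round below 0.12 rad and angle between jig_a's own z axis and vertical below 0.06 rad)) and ((horizontal distance between jig_b and pins0 below 0.004 m and z of jig_b in the frame of pins0 below 0.003 m and angle between the x axis of jig_b and the x axis of pins0, either way round below 0.12 rad and angle between jig_b's own z axis and vertical below 0.06 rad) or (horizontal distance between jig_b and pins1 below 0.004 m and z of jig_b in the frame of pins1 below 0.003 m and angle between the x axis of jig_b and the x axis of pins1, either way round below 0.12 rad and angle between jig_b's own z axis and vertical below 0.06 rad) or (horizontal distance between jig_b and pins2 below 0.004 m and z of jig_b in the frame of pins2 below 0.003 m and angle between the x axis of jig_b and the x axis of pins2, either way round below 0.12 rad and angle between jig_b's own z axis and vertical below 0.06 rad)) and ((horizontal distance between jig_c and pins0 below 0.004 m and z of jig_c in the frame of pins0 below 0.003 m and angle between the x axis of jig_c and the x axis of pins0, either way round below 0.12 rad and angle between jig_c's own z axis and vertical below 0.06 rad) or (horizontal distance between jig_c and pins1 below 0.004 m and z of jig_c in the frame of pins1 below 0.003 m and angle between the x axis of jig_c and the x axis of pins1, either way round below 0.12 rad and angle between jig_c's own z axis and vertical below 0.06 rad) or (horizontal distance between jig_c and pins2 below 0.004 m and z of jig_c in the frame of pins2 below 0.003 m and angle between the x axis of jig_c and the x axis of pins2, either way round below 0.12 rad and angle between jig_c's own z axis and vertical below 0.06 rad)) and x of gauge in the frame of mat between -0.05 and 0.05 m and y of gauge in the frame of mat between -0.045 and 0.045 m and z of gauge in the frame of mat between 0.002 and 0.01 m and angle between gauge's own z axis and vertical below 0.08 rad and linear speed of each of jig_a, jig_b, jig_c, gauge below 0.02 m/s and value of joint drawer below 0.003 m and value of joint catch below 0.002 m); the robot touches nothing.
It fails at once if the ink tin was moved more than 3 cm (distance of ink_tin from where it was at the start of the episode above 0.03 m).
It fails at once if the tape roll was moved more than 3 cm (distance of tape_roll from where it was at the start of the episode above 0.03 m).
It fails at once if the small carton was moved more than 3 cm (distance of small_carton from where it was at the start of the episode above 0.03 m).
Of jig_a, jig_b, jig_c only 2 to 3 are there at a start; the rules pass over those that are not, and their reading is None.
At some moment in a run one of jig_a, jig_b, jig_c may be knocked a few centimetres aside while the robot is not near it.
Once in a run the grip may slacken for a moment while it holds something.
It also fails if it takes over 210 s, if anything falls off the work surface, if the arm or the gripper's body presses on something with over 40 N, if the wrist force passes 120 N, or if a joint passes its speed limit or range.

### The arm

A 6-joint arm with a two-finger parallel gripper is mounted at the origin on the work surface. World frame = base frame: x ahead of the robot, y to its left, z up, the work surface at z = 0. Lengths are in m, angles in rad, forces in N, time in s.
With the tool pointing down it reaches from about 0.2 to 0.875 m from the base axis. Payload 3.4 kg.
Tool frame: the origin (TCP) lies where the fingers leave the gripper's body, on its centre line; the fingertips stand 97 mm ahead of it and the grasp point (between the pads) lies 78 mm ahead of it (ctrl.hold_point_z is the distance from the TCP to the grasp point, in m); z points along the fingers, y is the line along which they close (so a half turn about z gives the same grasp; the last joint's range is limited). The gripper opens to 94 mm and grips with 3 to 60 N. Pads are 16 mm wide; open, the fingers measure 119 mm over their backs; the gripper's body (75 mm by 177 mm) begins 78 mm behind the grasp point.
Start: joints at [1.134, 0.276, 1.505, -0, 1.361, -0.121], TCP at [0.179, 0.547, 0.303] pointing down, gripper open.
Joint ranges: [-2.89, 2.89], [-0.75, 2.08], [0.22, 2.7], [-1.18, 4.32], [0.11, 2.71], [-2.7, 2.7]. Speed limits (rad/s): [2.57, 2.57, 3.14, 3.14, 3.14, 3.14].

### API

Orientations are given as a 3x3 rotation matrix whose columns are the frame's x, y, z axes.
In Python, from cell import state, eyes, ctrl gives the robot as it stands.
- The arm moves only by the tool play_rows, never from a script. Its argument "series" is a list of rows, each a list of 6 numbers: the shift along the world's x, y, z in mm, then the turn, a rotation vector about the world's x, y, z in rad. A call has 1 to 8 rows; each row is the pose to reach, as a shift and turn from the pose commanded when the call began; what a row does not reach only later rows make up. A row lasts 1/12 s, in which the tool goes at most 41.7 mm and 7.16 degrees, less where a joint would pass 70% of its speed; a pose out of reach is approached as far as the arm can. A call with a gripper value outside its range is refused whole. "gripper" is the closure in counts, from 0 (fully open) to 255 (shut), set as the call begins (left out, the last holds). The fingers move at their own pace and stop on an object; the grip force is fixed at half the most. Time passes only in rows, so rows that repeat a pose let the fingers close. It gives the time, the measured TCP pose, the force, the opening and the grip force at its end, in the units of the state.
- state(): the state, without advancing time (a new reading comes with each control period).
- eyes.grab_frame(name): name is "scene" or "top" or "wrist"; returns (picture, depth): 400x640x3 uint8, red, green, blue; 400x640 float32, m along the optical axis (not along the pixel's ray), 0 where there is no reading.
- eyes.get_calibration(name): a dict with "mtx" (3x3 intrinsics, pixels), "cam_to_world" (4x4, takes a point from camera to world coordinates); the wrist camera has in their place "hand_eye" (4x4, takes a point from camera to tool coordinates, whose origin is the TCP and whose axes are the flange's). Camera axes: x right, y down, z forward; pixel columns grow to the right and rows downward; lengths in m; the calibration is good to about 2 mm. The wrist camera is an equidistant fisheye: a pixel r from the principal point sees the ray r / f radians off the axis. A picture is of the moment at which its call begins: read the wrist's pose just before it. get_calibration takes no time and is no camera call.
- ctrl.finish_job(): hands the job in; it is judged then, once.
The state is a dict: "t": time; "joint_positions": joint angles; "joint_velocities": joint speeds; "joint_torque": joint torques, N m; "eef_pos": TCP position; "eef_rot": TCP orientation; "ft_force": force on the tool from outside, world axes, zero at the start; "torque": the same for the moment, N m; "gripper_width": finger opening in m; "gripper_force": force on a finger pad.
Only numpy, scipy, OpenCV 4.12 (cv2) and the standard library are available. Lean on these libraries where they do the work, as an engineer would, in place of code of your own. Each camera call takes 0.05 s, during which the arm holds its last target. There are 200 camera calls.

## Working session

There is one attempt and no reset: what is moved stays moved. The work goes in short steps, Python scripts to look and compute and a tool call to move; the robot and the scene stay as the last step left them, time stands still between calls to the robot, and variables do not carry over. Pictures are saved under pics/ and viewed, at most 14 in all, crops included, and the job is handed in when it is done.

Besides the shell and the picture viewer there is one more tool, called after "Call:" by a JSON object that holds its "api" and its "payload". play_rows: Moves the arm, as the interface text tells. Its arguments: {"type":"object","properties":{"series":{"type":"array"},"gripper":{"type":"number"}},"required":["series"]}

```bash
mkdir -p pics; ls; cat > h.py <<'E'
import numpy as np, cv2
from cell import state, eyes, ctrl
def cal(n):
    c=eyes.get_calibration(n); return np.array(c["mtx"]),np.array(c["cam_to_world"])
def rayz(n,uv,z):
    K,T=cal(n); uv=np.atleast_2d(uv).astype(float)
    d=np.c_[(uv-K[:2,2])/[K[0,0],K[1,1]],np.ones(len(uv))]@T[:3,:3].T
    o=T[:3,3]; return o+d*((z-o[2])/d[:,2])[:,None]
def cloud(n,dep):
    K,T=cal(n); v,u=np.indices(dep.shape)
    p=np.stack([(u-K[0,2])/K[0,0]*dep,(v-K[1,2])/K[1,1]*dep,dep],-1)
    return p@T[:3,:3].T+T[:3,3]
def save(n,img): cv2.imwrite(f"pics/{n}.png",cv2.cvtColor(img,cv2.COLOR_RGB2BGR))
E
python3 - <<'E'
from h import *
for n in("top","scene"):
    im,d=eyes.grab_frame(n); save(n+"0",im); np.savez(f"{n}0.npz",im=im,d=d)
    K,T=cal(n); print(n,K.round(1).tolist(),T.round(3).tolist())
print(eyes.get_calibration("wrist")); print(state())
E
```

```text
pics
top [[379.3, 0.0, 324.6], [0.0, 379.3, 197.8], [0.0, 0.0, 1.0]] [[-0.014, -0.994, 0.111, 0.396], [-1.0, 0.015, 0.006, 0.002], [-0.007, -0.111, -0.994, 1.296], [0.0, 0.0, 0.0, 1.0]]
scene [[485.7, 0.0, 321.0], [0.0, 485.7, 195.5], [0.0, 0.0, 1.0]] [[0.885, 0.401, -0.236, 0.898], [0.465, -0.762, 0.45, -0.65], [0.001, -0.508, -0.861, 1.308], [0.0, 0.0, 0.0, 1.0]]
{'mtx': array([[309.70691629,   0.        , 321.41676163],
       [  0.        , 309.70691629, 197.2939949 ],
       [  0.        ,   0.        ,   1.        ]]), 'hand_eye': array([[-8.48328754e-04, -9.60745657e-01, -2.77429383e-01,
         8.21924415e-02],
       [ 9.99999620e-01, -8.70136348e-04, -4.45111994e-05,
        -4.50710839e-04],
       [-1.98637449e-04, -2.77429316e-01,  9.60746031e-01,
        -8.21809444e-02],
       [ 0.00000000e+00,  0.00000000e+00,  0.00000000e+00,
         1.00000000e+00]])}
{'t': 0.1, 'joint_positions': array([ 1.13399483e+00,  2.76520179e-01,  1.50596197e+00, -6.44009336e-06,
        1.36071038e+00, -1.20974223e-01]), 'joint_velocities': array([ 1.03637331e-04,  4.48891755e-05, -1.46107990e-03,  5.17938489e-04,
       -9.85432065e-04, -8.12380673e-04]), 'joint_torque': array([ 2.02374416e-03, -4.05454588e+01, -2.37782013e+01,  7.02607515e-02,
        2.98159453e-02, -4.81440406e-05]), 'eef_pos': array([0.17844489, 0.546253  , 0.30191548]), 'eef_rot': array([[-9.50540108e-01,  3.10601116e-01, -6.71112161e-04],
       [ 3.10601785e-01,  9.50539017e-01, -1.45233203e-03],
       [ 1.86822344e-04, -1.58894848e-03, -9.99998720e-01]]), 'ft_force': array([1.16247212, 0.13000527, 0.85091803]), 'torque': array([-0.0050511 ,  0.01556434,  0.05721602]), 'gripper_force': 0.0, 'gripper_width': 0.09404651072909738}
```

View pics/top0.png

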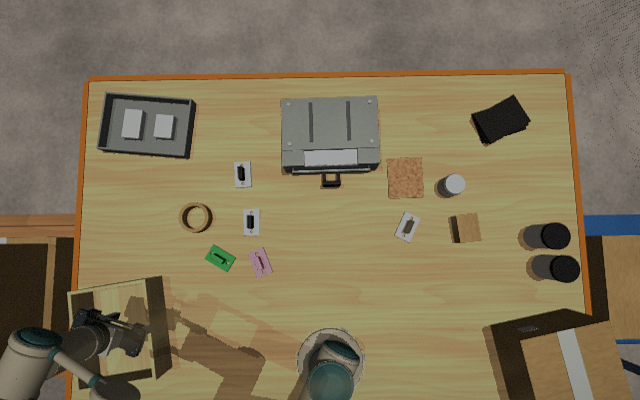

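View pics/scene0.png

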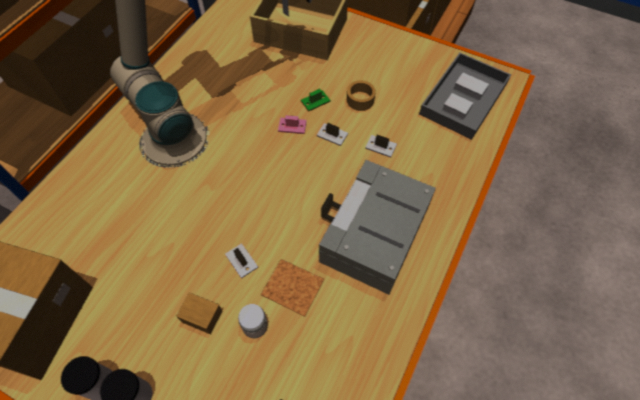

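The top view shows three jig-shaped white plates with dark bars at (243,174), (252,222) and (407,226). The look-alikes are green (220,258) and pink (260,262), plus white blocks in the tray at (132,124) and (164,126). The bystanders are the tape at (196,217), the tin at (453,184) and the carton at (465,228). The cabinet is at (330,133) with its ledge at (330,157) and pull at (331,180), and the mat is at (405,178). I choose the three white plates and will check them in a crop.

```bash
python3 - <<'E'
from h import *
z=np.load("top0.npz"); im,d=z["im"],z["d"]
a=cv2.resize(im[150:280,180:310],None,fx=3,fy=3,interpolation=cv2.INTER_CUBIC)
b=cv2.resize(im[150:280,340:470],None,fx=3,fy=3,interpolation=cv2.INTER_CUBIC)
save("crop0",np.hstack([a,b]))
P=cloud("top",d)
hsv=cv2.cvtColor(im,cv2.COLOR_RGB2HSV)
m=((hsv[...,1]<60)&(hsv[...,2]>110)).astype(np.uint8)
for n,(u,v) in dict(j0=(243,174),j1=(252,222),j2=(407,226)).items():
    w=np.zeros_like(m); w[v-22:v+22,u-22:u+22]=1
    mm=cv2.morphologyEx(m*w,cv2.MORPH_CLOSE,np.ones((7,7)))
    k,lab,st,ce=cv2.connectedComponentsWithStats(mm); i=1+np.argmax(st[1:,4])
    c=max(cv2.findContours((lab==i).astype(np.uint8),0,1)[0],key=cv2.contourArea)
    w3=rayz("top",c[:,0],0.008)[:,:2].astype(np.float32)
    r=cv2.minAreaRect(w3); bp=cv2.boxPoints(r); e=[bp[1]-bp[0],bp[2]-bp[1]]; L=max(e,key=np.linalg.norm)
    print(n,np.round(r[0],4),np.round(r[1],3),"ang",round(float(np.degrees(np.arctan2(L[1],L[0]))),1))
# cabinet print bed z~0.122
cab=((P[...,2]>0.114)&(P[...,2]<0.14)).astype(np.uint8); cab[:, :270]=0;cab[:,390:]=0;cab[190:]=0
q=P[cab>0][:,:2].astype(np.float32); r=cv2.minAreaRect(q); print("cabtop",r,np.median(P[cab>0][:,2]))
for n,(u,v) in dict(ledge=(330,157),mat=(405,178),bench=(330,240),pull=(331,183),tin=(453,184)).items(): print(n,P[v,u].round(4))
for n in("top","scene"):
    pass
mm=((hsv[...,0]<20)&(hsv[...,1]>90)).astype(np.uint8); w=np.zeros_like(mm); w[150:205,380:430]=1
mb=cv2.inRange(hsv,(0,0,0),(255,255,150))
print(hsv[178,405],hsv[220,360])
E
```

```text
j0 [0.626  0.2922] [0.093 0.057] ang 3.6
j1 [0.4619 0.2605] [0.092 0.055] ang 0.3
j2 [ 0.4375 -0.2683] [0.057 0.092] ang -26.5
cabtop ((0.7448060512542725, -0.010035321116447449), (0.221958726644516, 0.3102678060531616), 1.0573724508285522) 0.12102836346648971
ledge [ 0.659  -0.0104  0.1082]
mat [ 0.6035 -0.2674  0.0098]
bench [ 0.3959 -0.0072 -0.0012]
pull [ 0.5799 -0.0127  0.0765]
tin [ 0.569  -0.4039  0.0887]
[ 18 111 159] [ 22  92 160]
```

View pics/crop0.png

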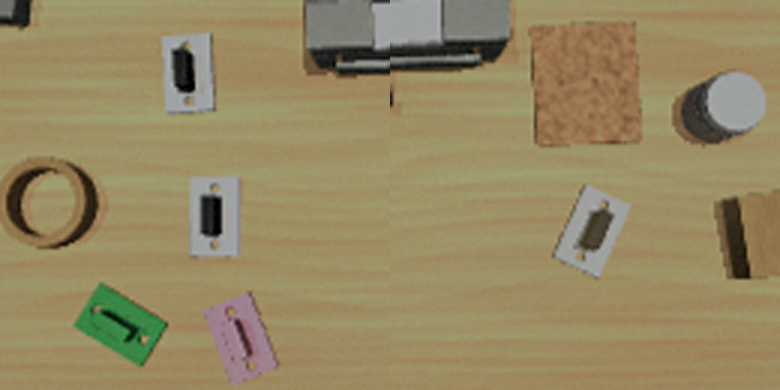

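The crop confirms that all three white plates have a dark grip bar and two holes, while the green and pink ones are clearly different. Next I check the box rim under the start pose, then head for the ledge.

```bash
python3 - <<'E'
from h import *
z=np.load("top0.npz"); P=cloud("top",z["d"])
b=P[270:395,65:175].reshape(-1,3)
for u,v in((75,290),(120,284),(160,280),(152,330),(165,370)): print(u,v,P[v,u].round(3))
cab=(P[...,2]>0.104)&(P[...,2]<0.1135); cab[:,:285]=0;cab[:,375:]=0;cab[180:]=0
q=P[cab]; print(len(q),np.percentile(q,[2,50,98],axis=0).round(3))
print("mat",rayz("top",[(405,178)],.006))
E
```

```text
75 290 [0.254 0.778 0.114]
120 284 [0.271 0.636 0.122]
160 280 [0.271 0.563 0.009]
152 330 [0.154 0.493 0.211]
165 370 [-0.005  0.521  0.048]
850 [[ 0.634 -0.096  0.105]
 [ 0.659 -0.011  0.109]
 [ 0.684  0.073  0.113]]
mat [[ 0.60412782 -0.26815281  0.006     ]]
```

Call:
{"api": "play_rows", "payload": {"series": [[0, 0, 40, 0, 0, 0], [0, 0, 80, 0, 0, 0], [26, -30, 80, 0, 0, 0.06], [52, -60, 80, 0, 0, 0.12], [78, -90, 80, 0, 0, 0.18], [104, -120, 80, 0, 0, 0.24], [130, -150, 80, 0, 0, 0.3], [156, -180, 80, 0, 0, 0.34]], "gripper": 255}}

```text
t: 0.77
eef_pos: [0.3352, 0.3649, 0.3824]
eef_rot: [[-1.0, -0.027, -0.0], [-0.027, 1.0, -0.0], [0.0, -0.0, -1.0]]
ft_force: [0.3, 0.4, -0.4]
gripper_width: 0.0442
gripper_force: 0.0
```

Call:
{"api": "play_rows", "payload": {"series": [[26, -30, -10, 0, 0, 0], [52, -60, -20, 0, 0, 0], [78, -90, -30, 0, 0, 0], [104, -120, -40, 0, 0, 0], [130, -150, -40, 0, 0, 0], [156, -180, -40, 0, 0, 0], [182, -210, -50, 0, 0, 0], [208, -240, -60, 0, 0, 0]]}}

```text
t: 1.43
eef_pos: [0.5437, 0.1248, 0.3226]
eef_rot: [[-1.0, -0.024, 0.001], [-0.024, 1.0, 0.0], [-0.001, 0.0, -1.0]]
ft_force: [0.3, 2.2, -0.3]
gripper_width: 0.0007
gripper_force: 0.0
```

Call:
{"api": "play_rows", "payload": {"series": [[26, -30, 0, 0, 0, 0], [52, -60, -10, 0, 0, 0], [78, -90, -30, 0, 0, 0], [104, -120, -50, 0, 0, 0], [117, -138, -60, 0, 0, 0], [117, -138, -70, 0, 0, 0], [117, -138, -70, 0, 0, 0]]}}

```text
t: 2.02
eef_pos: [0.6588, -0.0125, 0.2489]
eef_rot: [[-1.0, -0.022, -0.007], [-0.022, 1.0, 0.001], [0.007, 0.001, -1.0]]
ft_force: [-1.1, -0.0, 0.2]
gripper_width: 0.0004
gripper_force: 0.0
```

Call:
{"api": "play_rows", "payload": {"series": [[0, 0, -20, 0, 0, 0], [0, 0, -38, 0, 0, 0], [0, 0, -40, 0, 0, 0], [0, 0, -40, 0, 0, 0], [0, 0, -40, 0, 0, 0]]}}

```text
t: 2.43
eef_pos: [0.6596, -0.0105, 0.214]
eef_rot: [[-1.0, -0.025, 0.001], [-0.025, 1.0, 0.0], [-0.001, 0.0, -1.0]]
ft_force: [-0.5, -1.1, 0.4]
gripper_width: 0.0004
gripper_force: 0.0
```

Call:
{"api": "play_rows", "payload": {"series": [[0, 0, -2, 0, 0, 0], [0, 0, -4, 0, 0, 0], [0, 0, -5, 0, 0, 0], [0, 0, -6, 0, 0, 0], [0, 0, -6, 0, 0, 0]]}}

```text
t: 2.85
eef_pos: [0.6597, -0.0114, 0.2069]
eef_rot: [[-1.0, -0.024, 0.001], [-0.024, 1.0, 0.0], [-0.001, 0.0, -1.0]]
ft_force: [-0.2, 0.4, -0.6]
gripper_width: 0.0005
gripper_force: 0.4
```

Call:
{"api": "play_rows", "payload": {"series": [[0, 0, -1, 0, 0, 0], [0, 0, -2, 0, 0, 0], [0, 0, -3, 0, 0, 0], [0, 0, -3, 0, 0, 0]]}}

```text
t: 3.18
eef_pos: [0.6597, -0.0114, 0.2036]
eef_rot: [[-1.0, -0.024, 0.0], [-0.024, 1.0, 0.0], [-0.0, 0.0, -1.0]]
ft_force: [0.8, 0.6, 0.6]
gripper_width: 0.0006
gripper_force: 0.5
```

Call:
{"api": "play_rows", "payload": {"series": [[0, 0, -1, 0, 0, 0], [0, 0, -2, 0, 0, 0], [0, 0, -3, 0, 0, 0], [0, 0, -3, 0, 0, 0]]}}

```text
t: 3.52
eef_pos: [0.6597, -0.0114, 0.2005]
eef_rot: [[-1.0, -0.024, 0.0], [-0.024, 1.0, 0.0], [-0.0, 0.0, -1.0]]
ft_force: [-0.4, 0.1, 1.5]
gripper_width: 0.0006
gripper_force: 0.7
```

The tips have sunk 6 mm with only 1.5 N, so this is the recess. I press on through to the catch.

Call:
{"api": "play_rows", "payload": {"series": [[0, 0, -2, 0, 0, 0], [0, 0, -4, 0, 0, 0], [0, 0, -6, 0, 0, 0], [0, 0, -8, 0, 0, 0], [0, 0, -9, 0, 0, 0], [0, 0, -9, 0, 0, 0]]}}

```text
t: 4.02
eef_pos: [0.6596, -0.0114, 0.1926]
eef_rot: [[-1.0, -0.024, 0.001], [-0.024, 1.0, 0.0], [-0.001, -0.0, -1.0]]
ft_force: [-0.5, 1.1, 6.4]
gripper_width: 0.0001
gripper_force: 3.2
```

Call:
{"api": "play_rows", "payload": {"series": [[0, 0, -1, 0, 0, 0], [0, 0, -2, 0, 0, 0], [0, 0, -2, 0, 0, 0], [0, 0, -2, 0, 0, 0], [0, 0, -2, 0, 0, 0]]}}

```text
t: 4.43
eef_pos: [0.6596, -0.0114, 0.1921]
eef_rot: [[-1.0, -0.024, 0.002], [-0.024, 1.0, -0.0], [-0.002, -0.0, -1.0]]
ft_force: [-3.1, 0.7, 10.6]
gripper_width: 0.0005
gripper_force: 5.8
```

```bash
python3 - <<'E'
from h import *
im,d=eyes.grab_frame("top"); P=cloud("top",d); save("top1",cv2.resize(im[120:240,260:420],None,fx=4,fy=4))
pl=(P[...,2]>.06)&(P[...,2]<.09); pl[:,:310]=0;pl[:,355:]=0;pl[:150]=0;pl[240:]=0
print(P[pl].mean(0),np.percentile(P[pl],[5,95],axis=0))
E
```

```text
[ 0.6362436  -0.01027118  0.08337598] [[ 0.63280158 -0.05148312  0.0764224 ]
 [ 0.6476347   0.05056002  0.08969413]]
```

Call:
{"api": "play_rows", "payload": {"series": [[0, 0, 20, 0, 0, 0], [-20, 0, 60, 0, 0, 0], [-60, 0, 100, 0, 0, 0], [-90, 0, 130, 0, 0, 0], [-90, 0, 130, 0, 0, 0], [-90, 0, 130, 0, 0, 0]]}}

```text
t: 4.98
eef_pos: [0.568, -0.0115, 0.3237]
eef_rot: [[-1.0, -0.024, 0.005], [-0.024, 1.0, -0.001], [-0.005, -0.001, -1.0]]
ft_force: [0.1, -0.6, 0.6]
gripper_width: 0.0002
gripper_force: 0.0
```

```bash
cat >> h.py <<'E'
def wcal():
    c=eyes.get_calibration("wrist"); return np.array(c["mtx"]),np.array(c["hand_eye"])
def wgrab(name):
    s=state(); im,d=eyes.grab_frame("wrist"); save(name,im)
    np.savez(name+".npz",im=im,d=d,p=s["eef_pos"],R=s["eef_rot"]); return im,d,np.array(s["eef_pos"]),np.array(s["eef_rot"])
def wload(name):
    z=np.load(name+".npz"); return z["im"],z["d"],z["p"],z["R"]
def wdir(uv,p,R):
    K,H=wcal(); uv=np.atleast_2d(uv).astype(float)
    q=(uv-K[:2,2])/K[0,0]; th=np.linalg.norm(q,axis=1)+1e-9
    dc=np.c_[q*(np.sin(th)/th)[:,None],np.cos(th)]
    return R@H[:3,3]+p, dc@(R@H[:3,:3]).T
def wrayz(uv,z,p,R):
    o,d=wdir(uv,p,R); return o+d*((z-o[2])/d[:,2])[:,None]
def wproj(X,p,R):
    K,H=wcal(); c=(( np.atleast_2d(X)-p)@R-H[:3,3])@H[:3,:3]
    r=np.linalg.norm(c[:,:2],axis=1); th=np.arctan2(r,c[:,2]); return K[:2,2]+c[:,:2]/r[:,None]*th[:,None]*K[0,0]
E
python3 - <<'E'
from h import *
wgrab("pics/w1"); print(state()["eef_pos"])
E
mv pics/w1.npz . 2>/dev/null; ls
```

```text
[ 0.569212   -0.01158189  0.32148214]
h.py
pics
scene0.npz
top0.npz
w1.npz
```

```bash
python3 - <<'E'
s=open("h.py").read().replace('save(name,im)\n','save(name,im)\n'); open("h.py","w").write(s)
from h import *
im,d,p,R=wload("w1"); save("w1",im)
E
```

```text
(no output)
```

View pics/w1.png

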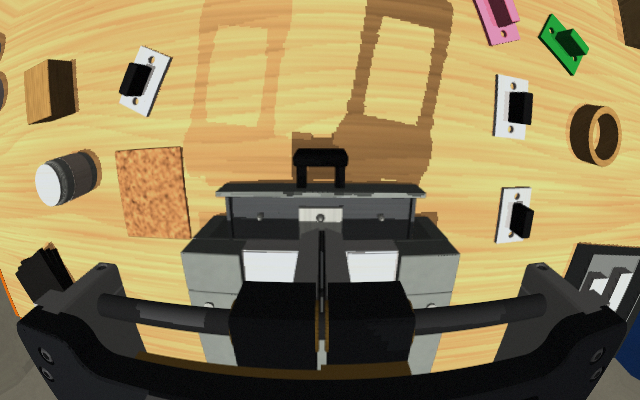

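The drawer has sprung ajar. The pull fin's top is at (321,157), with two posts to the front panel at (301,176) and (340,176). The gauge plate and pins are just visible behind the panel, and the jigs are at (145,80), (512,106) and (515,215).

```bash
cat >> h.py <<'E'
def wcloud(d,p,R):
    v,u=np.indices(d.shape); K,H=wcal()
    uv=np.c_[u.ravel(),v.ravel()]; q=(uv-K[:2,2])/K[0,0]; th=np.linalg.norm(q,axis=1)+1e-9
    dc=np.c_[q*(np.sin(th)/th)[:,None],np.cos(th)]; dc=dc/dc[:,2:]*d.ravel()[:,None]
    return ((dc@H[:3,:3].T+H[:3,3])@R.T+p).reshape(d.shape+(3,))
E
python3 - <<'E'
from h import *
im,d,p,R=wload("w1"); P=wcloud(d,p,R)
for u,v in((296,153),(321,153),(321,160),(344,155),(301,172),(301,180),(339,172),(339,180),(320,175),(320,188),(230,188),(410,188),(320,120),(270,260)): print((u,v),P[v,u].round(4),im[v,u])
fin=(P[...,2]>.068)&(P[...,2]<.082)&(im.max(2)<60); fin[:,:285]=0;fin[:,355:]=0;fin[:140]=0;fin[180:]=0
q=P[fin]; print(len(q),q.mean(0),cv2.minAreaRect(q[:,:2].astype(np.float32)),q[:,2].min(),q[:,2].max())
E
```

```text
(296, 153) [ 0.5345 -0.0406  0.0691] [6 5 5]
(321, 153) [ 0.5341 -0.0132  0.0681] [3 3 4]
(321, 160) [ 0.5406 -0.013   0.0755] [7 9 6]
(344, 155) [0.5348 0.0118 0.0734] [12 12 11]
(301, 172) [ 0.5637 -0.0373  0.0308] [16 16 13]
(301, 180) [ 0.5735 -0.0372  0.0322] [14 13 14]
(339, 172) [0.5623 0.0095 0.0323] [13  9 11]
(339, 180) [0.5725 0.0099 0.0322] [10  9 10]
(320, 175) [ 0.5735 -0.0138  0.0011] [104  77  47]
(320, 188) [ 0.5829 -0.0134  0.0337] [38 38 37]
(230, 188) [ 0.5846 -0.1277  0.0362] [38 38 36]
(410, 188) [0.5806 0.1022 0.0307] [38 40 36]
(320, 120) [ 5.004e-01 -1.540e-02 -5.000e-04] [221 209 131]
(270, 260) [ 0.644  -0.0657  0.111 ] [222 227 226]
691 [ 0.54000604 -0.01415993  0.07443201] ((0.5409794449806213, -0.014126330614089966), (0.014280807226896286, 0.059031929820775986), 1.219138264656067) 0.06804571560580197 0.0772396526124795
```

Call:
{"api": "play_rows", "payload": {"series": [[-1, 0, -40, 0, 0, 0], [-3, -2, -80, 0, 0, 0], [-3, -2, -120, 0, 0, 0], [-3, -2, -150, 0, 0, 0], [-3, -2, -170, 0, 0, 0], [-3, -2, -180, 0, 0, 0], [-3, -2, -180, 0, 0, 0]]}}

```text
t: 5.62
eef_pos: [0.5652, -0.0133, 0.1355]
eef_rot: [[-1.0, -0.024, -0.008], [-0.024, 1.0, 0.001], [0.008, 0.001, -1.0]]
ft_force: [-0.1, 0.7, 0.3]
gripper_width: 0.0001
gripper_force: 0.0
```

Call:
{"api": "play_rows", "payload": {"series": [[-12, 0, 0, 0, 0, 0], [-26, -1, 0, 0, 0, 0], [-40, -1, 0, 0, 0, 0], [-54, -1, 0, 0, 0, 0], [-68, -1, 0, 0, 0, 0], [-82, -2, 0, 0, 0, 0], [-92, -2, 0, 0, 0, 0], [-96, -2, 0, 0, 0, 0]]}}

```text
t: 6.28
eef_pos: [0.4719, -0.0158, 0.1411]
eef_rot: [[-1.0, -0.024, 0.005], [-0.024, 1.0, -0.001], [-0.005, -0.001, -1.0]]
ft_force: [4.6, 0.1, -0.3]
gripper_width: 0.0004
gripper_force: 2.3
```

Call:
{"api": "play_rows", "payload": {"series": [[-5, 0, 0, 0, 0, 0], [-10, 0, 0, 0, 0, 0], [-12, 0, 0, 0, 0, 0], [-12, 0, 0, 0, 0, 0]]}}

```text
t: 6.62
eef_pos: [0.4601, -0.0158, 0.1407]
eef_rot: [[-1.0, -0.024, 0.004], [-0.024, 1.0, -0.001], [-0.004, -0.001, -1.0]]
ft_force: [4.3, -0.8, 2.7]
gripper_width: 0.0002
gripper_force: 1.9
```

Call:
{"api": "play_rows", "payload": {"series": [[-2, 0, 0, 0, 0, 0], [-4, 0, 0, 0, 0, 0], [-6, 0, 0, 0, 0, 0], [-6, 0, 0, 0, 0, 0]]}}

```text
t: 6.95
eef_pos: [0.459, -0.0159, 0.1408]
eef_rot: [[-1.0, -0.023, 0.015], [-0.023, 1.0, -0.001], [-0.015, -0.001, -1.0]]
ft_force: [13.5, 1.7, -6.0]
gripper_width: 0.0006
gripper_force: 7.0
```

Call:
{"api": "play_rows", "payload": {"series": [[8, 0, 0, 0, 0, 0], [10, 0, 35, 0, 0, 0], [30, 0, 70, 0, 0, 0], [70, 0, 80, 0, 0, 0], [105, 0, 80, 0, 0, 0], [120, 0, 80, 0, 0, 0], [120, 0, 80, 0, 0, 0], [120, 0, 80, 0, 0, 0]], "gripper": 0}}

```text
t: 7.62
eef_pos: [0.5711, -0.0152, 0.2182]
eef_rot: [[-1.0, -0.025, -0.006], [-0.025, 1.0, 0.001], [0.006, 0.001, -1.0]]
ft_force: [-0.5, -0.2, 0.1]
gripper_width: 0.0501
gripper_force: 0.0
```

```bash
sed -i 's/save(name,im)$/save(name,im)/' h.py; python3 - <<'E'
from h import *
im,d,p,R=wgrab("w2"); print(p,R.round(3).tolist()); 
P=wcloud(d,p,R)
k=(P[...,2]>.06)&(P[...,2]<.076)&(P[...,0]>.5)&(P[...,0]<.62)&(abs(P[...,1]+.015)<.03)
print("knob",k.sum(),P[k].mean(0) if k.any() else 0)
E
```

```text
[ 0.57110393 -0.01515125  0.21818477] [[-1.0, -0.025, -0.006], [-0.025, 1.0, 0.001], [0.006, 0.001, -1.0]]
knob 605 [ 0.55673002 -0.01350124  0.06762779]
```

View pics/w2.png

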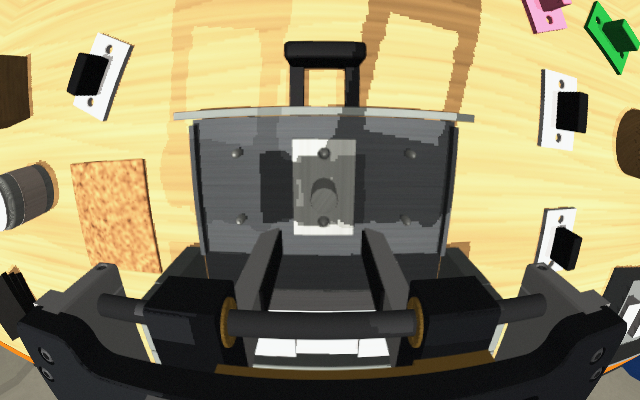

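The drawer is open at its stop. The right pin pair is at (237,152)/(240,220), the left pair at (410,154)/(405,220), and the gauge knob at (323,197). I grasp the gauge now.

Call:
{"api": "play_rows", "payload": {"series": [[-14, 1, -20, 0, 0, 0], [-14, 1, -50, 0, 0, 0], [-14, 1, -75, 0, 0, 0], [-14, 1, -88, 0, 0, 0], [-14, 1, -88, 0, 0, 0], [-14, 1, -88, 0, 0, 0]]}}

```text
t: 8.17
eef_pos: [0.5564, -0.0142, 0.1312]
eef_rot: [[-1.0, -0.024, -0.004], [-0.024, 1.0, 0.001], [0.004, 0.001, -1.0]]
ft_force: [-0.3, 0.5, 0.5]
gripper_width: 0.0925
gripper_force: 0.0
```

Call:
{"api": "play_rows", "payload": {"series": [[0, 0, 0, 0, 0, 0], [0, 0, 0, 0, 0, 0], [0, 0, 0, 0, 0, 0], [0, 0, 0, 0, 0, 0], [0, 0, 0, 0, 0, 0], [0, 0, 0, 0, 0, 0], [0, 0, 0, 0, 0, 0], [0, 0, 0, 0, 0, 0]], "gripper": 255}}

```text
t: 8.83
eef_pos: [0.5586, -0.0144, 0.1317]
eef_rot: [[-1.0, -0.024, 0.0], [-0.024, 1.0, 0.0], [-0.0, 0.0, -1.0]]
ft_force: [0.5, 0.1, -0.1]
gripper_width: 0.0443
gripper_force: 0.0
```

Call:
{"api": "play_rows", "payload": {"series": [[0, 0, 0, 0, 0, 0], [0, 0, 0, 0, 0, 0], [0, 0, 0, 0, 0, 0], [0, 0, 0, 0, 0, 0], [0, 0, 0, 0, 0, 0], [0, 0, 0, 0, 0, 0]]}}

```text
t: 9.33
eef_pos: [0.5586, -0.0143, 0.1317]
eef_rot: [[-1.0, -0.024, -0.0], [-0.024, 1.0, 0.0], [0.0, 0.0, -1.0]]
ft_force: [-0.7, -0.3, -1.3]
gripper_width: 0.0215
gripper_force: 30.0
```

Call:
{"api": "play_rows", "payload": {"series": [[0, 0, 5, 0, 0, 0], [0, 0, 12, 0, 0, 0], [0, 0, 25, 0, 0, 0], [0, 0, 40, 0, 0, 0], [0, 0, 50, 0, 0, 0], [0, 0, 50, 0, 0, 0]]}}

```text
t: 9.83
eef_pos: [0.5599, -0.0147, 0.1842]
eef_rot: [[-1.0, -0.024, 0.005], [-0.024, 1.0, -0.001], [-0.005, -0.001, -1.0]]
ft_force: [0.9, -0.0, -3.0]
gripper_width: 0.0214
gripper_force: 30.0
```

Call:
{"api": "play_rows", "payload": {"series": [[2, -35, 10, 0, 0, 0], [4, -70, 10, 0, 0, 0], [8, -105, 10, 0, 0, 0], [14, -140, 10, 0, 0, 0], [20, -175, 10, 0, 0, 0], [28, -205, 10, 0, 0, 0], [36, -235, 10, 0, 0, 0], [44, -254, 0, 0, 0, 0]]}}

```text
t: 10.5
eef_pos: [0.6035, -0.2723, 0.1828]
eef_rot: [[-1.0, -0.023, 0.003], [-0.023, 1.0, -0.003], [-0.003, -0.003, -1.0]]
ft_force: [1.1, 0.4, -1.8]
gripper_width: 0.0216
gripper_force: 30.0
```

Call:
{"api": "play_rows", "payload": {"series": [[0, 0, -25, 0, 0, 0], [0, 0, -45, 0, 0, 0], [0, 0, -57, 0, 0, 0], [0, 0, -61, 0, 0, 0], [0, 0, -63, 0, 0, 0], [0, 0, -63, 0, 0, 0], [0, 0, -63, 0, 0, 0]]}}

```text
t: 11.08
eef_pos: [0.6034, -0.2685, 0.1198]
eef_rot: [[-1.0, -0.025, 0.002], [-0.025, 1.0, -0.001], [-0.002, -0.001, -1.0]]
ft_force: [0.1, 0.3, -2.9]
gripper_width: 0.0216
gripper_force: 30.0
```

Call:
{"api": "play_rows", "payload": {"series": [[0, 0, -1, 0, 0, 0], [0, 0, -2, 0, 0, 0], [0, 0, -2, 0, 0, 0]]}}

```text
t: 11.33
eef_pos: [0.6032, -0.2686, 0.1177]
eef_rot: [[-1.0, -0.024, 0.002], [-0.024, 1.0, -0.001], [-0.002, -0.001, -1.0]]
ft_force: [0.2, 0.3, -0.1]
gripper_width: 0.0211
gripper_force: 30.0
```

Call:
{"api": "play_rows", "payload": {"series": [[0, 0, 0, 0, 0, 0], [0, 0, 0, 0, 0, 0], [0, 0, 0, 0, 0, 0], [0, 0, 0, 0, 0, 0], [0, 0, 30, 0, 0, 0], [0, 0, 65, 0, 0, 0], [0, 0, 100, 0, 0, 0]], "gripper": 0}}

```text
t: 11.92
eef_pos: [0.602, -0.2682, 0.2169]
eef_rot: [[-1.0, -0.024, -0.002], [-0.024, 1.0, 0.001], [0.002, 0.001, -1.0]]
ft_force: [0.2, -0.4, -0.3]
gripper_width: 0.0647
gripper_force: 0.0
```

Call:
{"api": "play_rows", "payload": {"series": [[-5, 38, 0, 0, 0, 0], [-10, 76, 0, 0, 0, 0], [-15, 114, 0, 0, 0, 0], [-20, 152, 0, 0, 0, 0], [-25, 190, 0, 0, 0, 0], [-28, 225, -10, 0, 0, 0], [-30, 248, -17, 0, 0, 0], [-30, 253, -17, 0, 0, 0]]}}

```text
t: 12.58
eef_pos: [0.5707, -0.0116, 0.1986]
eef_rot: [[-1.0, -0.028, -0.003], [-0.028, 1.0, 0.002], [0.003, 0.002, -1.0]]
ft_force: [-0.1, -0.5, 0.3]
gripper_width: 0.094
gripper_force: 0.0
```

Call:
{"api": "play_rows", "payload": {"series": [[0, 0, 0, 0, 0, 0], [0, 0, 0, 0, 0, 0], [0, 0, 0, 0, 0, 0], [0, 0, 0, 0, 0, 0]]}}

```text
t: 12.92
eef_pos: [0.5732, -0.0169, 0.2001]
eef_rot: [[-1.0, -0.022, 0.001], [-0.022, 1.0, -0.001], [-0.001, -0.001, -1.0]]
ft_force: [1.0, -1.0, -0.2]
gripper_width: 0.094
gripper_force: 0.0
```

```bash
python3 - <<'E'
from h import *
im,d,p,R=wgrab("w3"); print(p,R.round(4).tolist())
save("w3c",cv2.resize(im[90:290,160:480],None,fx=2.5,fy=2.5,interpolation=cv2.INTER_CUBIC))
E
```

```text
[ 0.57317619 -0.01694649  0.20006834] [[-0.9997, -0.0225, 0.001], [-0.0225, 0.9997, -0.0005], [-0.001, -0.0006, -1.0]]
```

View pics/w3c.png

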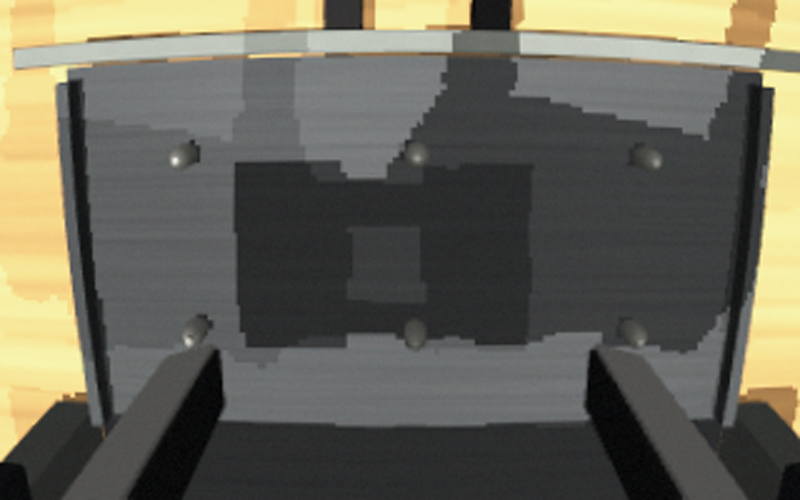

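All six pins are visible. In the crop they are at about (185,156), (415,153), (648,157), (196,331), (415,334) and (633,333). I measure them now.

```bash
python3 - <<'E'
from h import *
im,d,p,R=wload("w3"); P=wcloud(d,p,R); I=im.astype(int)
f=(abs(P[...,0]-.56)<.02)&(abs(P[...,1]+.055)<.01); print("floor z",np.median(P[f][:,2]),P[f][:,2].std())
C=np.array([(185,156),(415,153),(648,157),(196,331),(415,334),(633,333)])/2.5+[160,90]
pts=[]
for c in C:
    u,v=c.round().astype(int); sl=(slice(v-9,v+10),slice(u-9,u+10))
    Q=P[sl].reshape(-1,3); w=I[sl].reshape(-1,3); uu,vv=np.meshgrid(np.arange(u-9,u+10),np.arange(v-9,v+10)); uv=np.c_[uu.ravel(),vv.ravel()]
    m=(Q[:,2]>.0285)&(Q[:,2]<.04); m2=(w[:,0]-w[:,2]>5)
    zt=np.percentile(Q[m,2],90)
    top=m&(Q[:,2]>.031)
    a=Q[m,:2].mean(0); b=Q[top].mean(0); pts.append(b[:2])
    print(c,m.sum(),m2.sum(),top.sum(),"mean",a.round(4),"top",b.round(4),"colour->z.027",wrayz(uv[m2].mean(0),.027,p,R)[0,:2].round(4) if m2.any() else 0)
pts=np.array(pts)
for i,n in((2,"pins0"),(1,"pins1"),(0,"pins2")):
    v=pts[i+3]-pts[i]; print(n,((pts[i]+pts[i+3])/2).round(4),np.linalg.norm(v).round(4),np.degrees(np.arctan2(v[1],v[0])).round(2))
E
```

```text
floor z 0.21765165594433925 0.07698852809443175
[234.  152.4] 66 28 43 mean [ 0.5264 -0.0932] top [ 0.5266 -0.0936  0.0328] colour->z.027 [ 0.527  -0.0959]
[326.  151.2] 72 11 50 mean [ 0.5249 -0.0141] top [ 0.5248 -0.0142  0.0328] colour->z.027 [ 0.5261 -0.0136]
[419.2 152.8] 71 10 50 mean [0.5235 0.0648] top [0.5236 0.0651 0.0331] colour->z.027 [0.524  0.0683]
[238.4 222.4] 66 21 44 mean [ 0.5898 -0.0921] top [ 0.5906 -0.0922  0.0327] colour->z.027 [ 0.5928 -0.0947]
[326.  223.6] 58 4 39 mean [ 0.5881 -0.0133] top [ 0.5881 -0.0132  0.0329] colour->z.027 [ 0.5909 -0.0129]
[413.2 223.2] 60 10 39 mean [0.5868 0.0661] top [0.587  0.0664 0.0331] colour->z.027 [0.5897 0.0693]
pins0 [0.5553 0.0657] 0.0633 1.15
pins1 [ 0.5565 -0.0137] 0.0633 0.92
pins2 [ 0.5586 -0.0929] 0.064 1.27
```

Call:
{"api": "play_rows", "payload": {"series": [[-12, 36, 0, 0, 0, 0], [-24, 72, 0, 0, 0, 0], [-36, 108, 0, 0, 0, 0], [-48, 144, 0, 0, 0, 0], [-60, 180, 0, 0, 0, 0], [-72, 216, 0, 0, 0, 0], [-84, 250, -8, 0, 0, 0], [-95, 274, -15, 0, 0, 0]]}}

```text
t: 13.63
eef_pos: [0.4777, 0.2605, 0.1851]
eef_rot: [[-1.0, -0.024, 0.002], [-0.024, 1.0, 0.002], [-0.002, 0.002, -1.0]]
ft_force: [-0.4, 0.1, 0.3]
gripper_width: 0.0943
gripper_force: 0.0
```

Call:
{"api": "play_rows", "payload": {"series": [[0, 0, 0, 0, 0, 0], [0, 0, 0, 0, 0, 0], [0, 0, 0, 0, 0, 0], [0, 0, 0, 0, 0, 0]]}}

```text
t: 13.97
eef_pos: [0.4786, 0.2574, 0.1851]
eef_rot: [[-1.0, -0.023, 0.001], [-0.023, 1.0, -0.0], [-0.001, -0.0, -1.0]]
ft_force: [-0.1, -0.3, 0.3]
gripper_width: 0.0939
gripper_force: 0.0
```

```bash
cat >> h.py <<'E'
def jig(im,d,p,R,xy,rad=.075,zu=0.0):
    """centre/yaw of the white jig near xy: plate outline by mask, bar by depth, underside at zu"""
    P=wcloud(d,p,R); near=np.hypot(P[...,0]-xy[0],P[...,1]-xy[1])<rad
    bar=near&(P[...,2]>zu+.040)&(P[...,2]<zu+.056)
    B=P[bar]; r=cv2.minAreaRect(B[:,:2].astype(np.float32))
    hsv=cv2.cvtColor(im,cv2.COLOR_RGB2HSV)
    pl=near&(hsv[...,1]<50)&(P[...,2]>zu+.002)&(P[...,2]<zu+.016)
    Q=P[pl]
    r2=cv2.minAreaRect(Q[:,:2].astype(np.float32))
    def yaw(r):
        b=cv2.boxPoints(r); e=max((b[1]-b[0],b[2]-b[1]),key=np.linalg.norm); a=np.arctan2(e[1],e[0]); return (a+np.pi/2)%np.pi-np.pi/2
    f=lambda r:(np.round(r[0],4),np.round(r[1],4),round(float(yaw(r)),4))
    uvp=np.argwhere(pl)[:,::-1].astype(np.float32)
    print("bar",len(B),f(r),"z",B[:,2].mean().round(4),"plate",len(Q),f(r2),"z",np.median(Q[:,2]).round(4))
    return pl,bar
E
python3 - <<'E'
from h import *
im,d,p,R=wgrab("w4"); print(p,R.round(4).tolist())
pl,bar=jig(im,d,p,R,(.462,.2605))
o=im.copy(); o[pl]=(255,0,0); o[bar]=(0,0,255); save("w4o",np.vstack([im[60:290,160:480],o[60:290,160:480]]))
E
```

```text
[0.47864169 0.25741197 0.18505387] [[-0.9997, -0.0225, 0.001], [-0.0225, 0.9997, -0.0001], [-0.001, -0.0001, -1.0]]
bar 1269 (array([0.4601, 0.2609]), array([0.0448, 0.016 ]), 0.0149) z 0.0478 plate 4910 (array([0.4603, 0.2605]), array([0.0902, 0.0556]), 0.0054) z 0.0082
```

View pics/w4o.png

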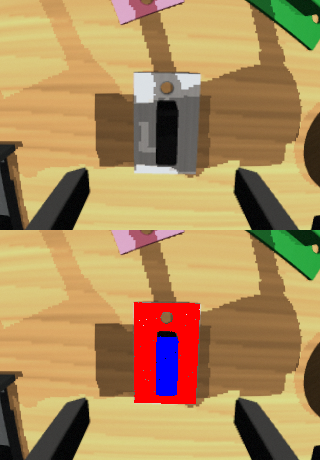

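The overlay shows the plate mask (red) and the bar (blue) fitting the jig cleanly; the plate centre is near crop pixel (167,125). I grasp this jig.

Call:
{"api": "play_rows", "payload": {"series": [[-18, 3, -25, 0, 0, 0], [-18, 3, -50, 0, 0, 0], [-18, 3, -68, 0, 0, 0], [-18, 3, -73, 0, 0, 0], [-18, 3, -73, 0, 0, 0], [-18, 3, -73, 0, 0, 0]]}}

```text
t: 14.52
eef_pos: [0.4606, 0.2612, 0.1123]
eef_rot: [[-1.0, -0.023, 0.001], [-0.023, 1.0, 0.0], [-0.001, 0.0, -1.0]]
ft_force: [-0.2, -0.2, 0.1]
gripper_width: 0.094
gripper_force: 0.0
```

Call:
{"api": "play_rows", "payload": {"series": [[0, 0, 0, 0, 0, 0], [0, 0, 0, 0, 0, 0], [0, 0, 0, 0, 0, 0], [0, 0, 0, 0, 0, 0], [0, 0, 0, 0, 0, 0], [0, 0, 0, 0, 0, 0], [0, 0, 0, 0, 0, 0], [0, 0, 0, 0, 0, 0]], "gripper": 255}}

```text
t: 15.18
eef_pos: [0.4595, 0.2616, 0.1117]
eef_rot: [[-1.0, -0.024, -0.0], [-0.024, 1.0, 0.0], [0.0, 0.0, -1.0]]
ft_force: [-0.6, 0.1, 1.1]
gripper_width: 0.0436
gripper_force: 0.0
```

Call:
{"api": "play_rows", "payload": {"series": [[0, 0, 0, 0, 0, 0], [0, 0, 0, 0, 0, 0], [0, 0, 0, 0, 0, 0], [0, 0, 0, 0, 0, 0], [0, 0, 0, 0, 0, 0], [0, 0, 0, 0, 0, 0], [0, 0, 0, 0, 0, 0], [0, 0, 0, 0, 0, 0]]}}

```text
t: 15.85
eef_pos: [0.4596, 0.2615, 0.1117]
eef_rot: [[-1.0, -0.024, -0.0], [-0.024, 1.0, -0.0], [0.0, -0.0, -1.0]]
ft_force: [0.9, -0.4, 0.6]
gripper_width: 0.016
gripper_force: 30.0
```

Call:
{"api": "play_rows", "payload": {"series": [[0, 0, 10, 0, 0, 0], [0, 0, 30, 0, 0, 0], [0, 0, 60, 0, 0, 0], [0, 0, 75, 0, 0, 0], [0, 0, 80, 0, 0, 0], [0, 0, 80, 0, 0, 0]]}}

```text
t: 16.35
eef_pos: [0.4602, 0.2619, 0.1934]
eef_rot: [[-1.0, -0.024, 0.003], [-0.024, 1.0, 0.002], [-0.003, 0.001, -1.0]]
ft_force: [0.4, -0.3, -2.1]
gripper_width: 0.0158
gripper_force: 30.0
```

Call:
{"api": "play_rows", "payload": {"series": [[15, -30, 5, 0, 0, 0], [30, -60, 5, 0, 0, 0], [45, -92, 5, 0, 0, 0], [60, -124, 0, 0, 0, 0], [75, -156, -10, 0, 0, 0], [88, -184, -20, 0, 0, 0], [95, -195, -30, 0, 0, 0], [95, -195, -30, 0, 0, 0]]}}

```text
t: 17.02
eef_pos: [0.5544, 0.0641, 0.1584]
eef_rot: [[-1.0, -0.021, -0.005], [-0.021, 1.0, -0.0], [0.005, -0.0, -1.0]]
ft_force: [-0.3, 0.5, -1.9]
gripper_width: 0.0158
gripper_force: 30.0
```

Call:
{"api": "play_rows", "payload": {"series": [[0, 0, 0, 0, 0, 0], [0, 0, 0, 0, 0, 0], [0, 0, 0, 0, 0, 0]]}}

```text
t: 17.27
eef_pos: [0.5539, 0.0679, 0.1618]
eef_rot: [[-1.0, -0.026, -0.001], [-0.026, 1.0, 0.001], [0.001, 0.001, -1.0]]
ft_force: [-0.4, 1.1, -2.3]
gripper_width: 0.0157
gripper_force: 30.0
```

```bash
python3 - <<'E'
from h import *
im,d,p,R=wgrab("w5"); print(p,R.round(4).tolist())
pl,bar=jig(im,d,p,R,p[:2],zu=p[2]-.112)
o=im.copy(); o[pl]=(255,0,0); o[bar]=(0,0,255); save("w5o",o[100:320,160:480])
E
```

```text
[0.55391023 0.06794188 0.16176879] [[-0.9997, -0.0256, -0.0006], [-0.0256, 0.9997, 0.0007], [0.0005, 0.0007, -1.0]]
bar 2887 (array([0.5779, 0.0597]), array([0.0392, 0.0955]), -0.2247) z 0.098 plate 4979 (array([0.5418, 0.0676]), array([0.1134, 0.0565]), 0.0191) z 0.0582
```

View pics/w5o.png

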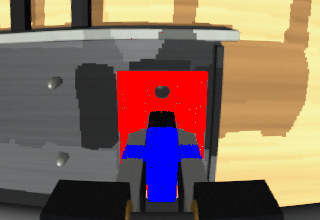

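The crop shows the held jig level over the left pair, with its front hole at (162,92) and the neighbouring pins at (55,82) and (62,158). I now measure the held jig's offset from its hole.

```bash
cat >> h.py <<'E'
def held(im,d,p,R,zt=.104):
    """front-hole centre and front edge of a held jig relative to the TCP, in the tool-yaw frame"""
    P=wcloud(d,p,R); q=(P-p)@R; q[...,0]*=-1; q[...,2]*=-1   # x away from robot
    hsv=cv2.cvtColor(im,cv2.COLOR_RGB2HSV)
    top=(abs(q[...,2]+zt)<.006)&(abs(q[...,0])<.055)&(abs(q[...,1])<.035)&(hsv[...,1]<60)
    T=q[top&(q[...,0]<-.02)]
    n=[np.median([T[abs(T[:,1]-y)<.002][:,0].min() for y in(-.015,-.01,.01,.015)]), T[:,1].min(),T[:,1].max()]
    # hole: pixels inside the plate's rectangle that are not plate, near x -32
    K,H=wcal(); c=wproj(p+R@np.array([.032,0,zt]),p,R)[0].astype(int)
    g=np.zeros(top.shape,np.uint8); g[c[1]-9:c[1]+10,c[0]-9:c[0]+10]=1
    k,lab,st,ce=cv2.connectedComponentsWithStats(((~top)&(g>0)).astype(np.uint8))
    i=min(range(1,k),key=lambda i:np.hypot(*(ce[i]-c))); h=(wrayz(ce[i],p[2]-zt,p,R)[0]-p)@R
    print("front edge->centre x",round(n[0]+.045,4),"y mid",round((n[1]+n[2])/2,4),"width",round(n[2]-n[1],4),"z",np.median(T[:,2]).round(4),"hole px",ce[i].round(1),st[i,4],"->centre x",(-h[0]+.032).round(4),"y",h[1].round(4))
E
python3 - <<'E'
from h import *
held(*wload("w5"))
print(state()["eef_pos"])
E
```

```text
front edge->centre x 0.0002 y mid 0.0001 width 0.0563 z -0.1036 hole px [321.7 191.6] 158 ->centre x -0.0002 y 0.0002
[0.55406555 0.06793753 0.16199462]
```

Call:
{"api": "play_rows", "payload": {"series": [[1, -2, 0, 0, 0, 0], [1, -2, -5, 0, 0, 0], [1, -2, -12, 0, 0, 0], [1, -2, -15, 0, 0, 0], [1, -2, -17, 0, 0, 0], [1, -2, -18, 0, 0, 0], [1, -2, -18, 0, 0, 0]]}}

```text
t: 17.9
eef_pos: [0.5554, 0.0646, 0.1432]
eef_rot: [[-1.0, -0.024, -0.001], [-0.024, 1.0, 0.0], [0.001, 0.0, -1.0]]
ft_force: [0.3, 0.5, -1.3]
gripper_width: 0.0155
gripper_force: 30.0
```

Call:
{"api": "play_rows", "payload": {"series": [[0, 1, -1, 0, 0, 0], [0, 1, -3, 0, 0, 0], [0, 1, -5, 0, 0, 0], [0, 1, -7, 0, 0, 0], [0, 1, -7, 0, 0, 0]]}}

```text
t: 18.32
eef_pos: [0.5553, 0.0656, 0.1362]
eef_rot: [[-1.0, -0.024, -0.001], [-0.024, 1.0, 0.0], [0.001, 0.0, -1.0]]
ft_force: [-0.6, 0.1, -1.6]
gripper_width: 0.016
gripper_force: 30.0
```

Call:
{"api": "play_rows", "payload": {"series": [[0, 0, -1, 0, 0, 0], [0, 0, -2, 0, 0, 0], [0, 0, -4, 0, 0, 0], [0, 0, -5, 0, 0, 0], [0, 0, -5, 0, 0, 0]]}}

```text
t: 18.73
eef_pos: [0.5556, 0.0656, 0.1317]
eef_rot: [[-1.0, -0.024, 0.0], [-0.024, 1.0, 0.0], [-0.0, 0.0, -1.0]]
ft_force: [0.6, 0.0, -2.0]
gripper_width: 0.0155
gripper_force: 30.0
```

Call:
{"api": "play_rows", "payload": {"series": [[0, 0, -1, 0, 0, 0], [0, 0, -1, 0, 0, 0]]}}

```text
t: 18.9
eef_pos: [0.5557, 0.0656, 0.1316]
eef_rot: [[-1.0, -0.024, 0.0], [-0.024, 1.0, 0.0], [-0.0, 0.0, -1.0]]
ft_force: [-1.8, -0.2, 3.6]
gripper_width: 0.0156
gripper_force: 30.0
```

Call:
{"api": "play_rows", "payload": {"series": [[0, 0, 0, 0, 0, 0], [0, 0, 0, 0, 0, 0], [0, 0, 0, 0, 0, 0], [0, 0, 0, 0, 0, 0], [0, 0, 0, 0, 0, 0], [0, 0, 30, 0, 0, 0], [0, 0, 65, 0, 0, 0], [0, 0, 100, 0, 0, 0]], "gripper": 0}}

```text
t: 19.57
eef_pos: [0.555, 0.0656, 0.231]
eef_rot: [[-1.0, -0.024, -0.003], [-0.024, 1.0, 0.0], [0.003, 0.0, -1.0]]
ft_force: [0.2, 0.4, 0.4]
gripper_width: 0.0654
gripper_force: 0.0
```

Call:
{"api": "play_rows", "payload": {"series": [[10, 30, 0, 0, 0, 0], [20, 62, 0, 0, 0, 0], [30, 94, 0, 0, 0, 0], [40, 126, 0, 0, 0, 0], [52, 158, 0, 0, 0, 0], [64, 190, -10, 0, 0, 0], [76, 213, -30, 0, 0, 0], [87, 223, -46, 0, 0, 0]]}}

```text
t: 20.23
eef_pos: [0.6429, 0.2923, 0.1839]
eef_rot: [[-1.0, -0.027, 0.001], [-0.027, 1.0, 0.002], [-0.001, 0.002, -1.0]]
ft_force: [0.1, -0.3, -1.2]
gripper_width: 0.0941
gripper_force: 0.0
```

Call:
{"api": "play_rows", "payload": {"series": [[0, 0, 0, 0, 0, 0], [0, 0, 0, 0, 0, 0], [0, 0, 0, 0, 0, 0], [0, 0, 0, 0, 0, 0]]}}

```text
t: 20.57
eef_pos: [0.6426, 0.2877, 0.186]
eef_rot: [[-1.0, -0.023, 0.001], [-0.023, 1.0, 0.0], [-0.001, 0.0, -1.0]]
ft_force: [-0.8, 0.1, 0.2]
gripper_width: 0.0941
gripper_force: 0.0
```

```bash
python3 - <<'E'
from h import *
im,d,p,R=wgrab("w6"); print(p,R.round(4).tolist())
pl,bar=jig(im,d,p,R,(.626,.292))
t,dt=eyes.grab_frame("top"); P=cloud("top",dt)
b=(abs(P[...,2]-.068)<.008)&(abs(P[...,0]-.555)<.05)&(abs(P[...,1]-.066)<.03); print("top: bar in drawer",b.sum(),P[b].mean(0).round(4))
E
```

```text
[0.6425949  0.28767261 0.18603503] [[-0.9997, -0.0234, 0.0012], [-0.0234, 0.9997, 0.0002], [-0.0012, 0.0002, -1.0]]
bar 1233 (array([0.6245, 0.2926]), array([0.044 , 0.0161]), 0.0563) z 0.0478 plate 4890 (array([0.6251, 0.2928]), array([0.0903, 0.0559]), 0.0648) z 0.0081
top: bar in drawer 67 [0.5582 0.0659 0.0664]
```

Call:
{"api": "play_rows", "payload": {"series": [[-18, 5, -25, 0, 0, 0.04], [-18, 5, -50, 0, 0, 0.04], [-18, 5, -68, 0, 0, 0.04], [-18, 5, -74, 0, 0, 0.04], [-18, 5, -74, 0, 0, 0.04], [-18, 5, -74, 0, 0, 0.04]]}}

```text
t: 21.17
eef_pos: [0.6252, 0.2934, 0.1117]
eef_rot: [[-0.998, -0.064, 0.001], [-0.064, 0.998, 0.001], [-0.001, 0.0, -1.0]]
ft_force: [-0.1, 0.4, 0.1]
gripper_width: 0.0938
gripper_force: 0.0
```

Call:
{"api": "play_rows", "payload": {"series": [[0, 0, 0, 0, 0, 0], [0, 0, 0, 0, 0, 0], [0, 0, 0, 0, 0, 0], [0, 0, 0, 0, 0, 0], [0, 0, 0, 0, 0, 0], [0, 0, 0, 0, 0, 0], [0, 0, 0, 0, 0, 0], [0, 0, 0, 0, 0, 0]], "gripper": 255}}

```text
t: 21.83
eef_pos: [0.6246, 0.2936, 0.1107]
eef_rot: [[-0.998, -0.064, -0.0], [-0.064, 0.998, 0.0], [0.0, 0.0, -1.0]]
ft_force: [0.4, 1.1, -0.3]
gripper_width: 0.0442
gripper_force: 0.0
```

Call:
{"api": "play_rows", "payload": {"series": [[0, 0, 0, 0, 0, 0], [0, 0, 0, 0, 0, 0], [0, 0, 0, 0, 0, 0], [0, 0, 0, 0, 0, 0], [0, 0, 0, 0, 0, 0], [0, 0, 0, 0, 0, 0], [0, 0, 0, 0, 0, 0], [0, 0, 0, 0, 0, 0]]}}

```text
t: 22.5
eef_pos: [0.6246, 0.2935, 0.1107]
eef_rot: [[-0.998, -0.064, -0.0], [-0.064, 0.998, -0.0], [0.0, -0.0, -1.0]]
ft_force: [0.7, -0.1, 0.7]
gripper_width: 0.0156
gripper_force: 30.0
```

Call:
{"api": "play_rows", "payload": {"series": [[0, 0, 10, 0, 0, 0], [0, 0, 30, 0, 0, 0], [-10, 0, 60, 0, 0, -0.01], [-20, 0, 90, 0, 0, -0.02], [-30, -10, 110, 0, 0, -0.03], [-40, -20, 110, 0, 0, -0.042], [-45, -40, 110, 0, 0, -0.042]]}}

```text
t: 23.08
eef_pos: [0.5789, 0.2551, 0.2232]
eef_rot: [[-1.0, -0.024, 0.003], [-0.024, 1.0, 0.003], [-0.003, 0.003, -1.0]]
ft_force: [-0.7, -0.4, -1.9]
gripper_width: 0.0154
gripper_force: 30.0
```

Call:
{"api": "play_rows", "payload": {"series": [[-4, -36, 0, 0, 0, 0], [-8, -72, 0, 0, 0, 0], [-12, -108, 0, 0, 0, 0], [-16, -144, 0, 0, 0, 0], [-20, -180, 0, 0, 0, 0], [-23, -216, 0, 0, 0, 0], [-23, -250, 0, 0, 0, 0], [-23, -268, 0, 0, 0, 0]]}}

```text
t: 23.75
eef_pos: [0.556, -0.0178, 0.2212]
eef_rot: [[-1.0, -0.02, 0.0], [-0.02, 1.0, -0.002], [-0.0, -0.002, -1.0]]
ft_force: [0.4, 1.1, -2.5]
gripper_width: 0.0157
gripper_force: 30.0
```

Call:
{"api": "play_rows", "payload": {"series": [[0, 0, 0, 0, 0, 0], [0, 0, -20, 0, 0, 0], [0, 0, -45, 0, 0, 0], [0, 0, -59, 0, 0, 0], [0, 0, -59, 0, 0, 0], [0, 0, -59, 0, 0, 0]]}}

```text
t: 24.25
eef_pos: [0.5562, -0.0135, 0.1614]
eef_rot: [[-1.0, -0.023, -0.002], [-0.023, 1.0, 0.001], [0.002, 0.001, -1.0]]
ft_force: [-0.1, 0.2, -1.9]
gripper_width: 0.0158
gripper_force: 30.0
```

```bash
python3 - <<'E'
from h import *
w=wgrab("w7"); print(w[2],w[3].round(4).tolist()); held(*w)
E
```

```text
[ 0.55623628 -0.01351296  0.16141648] [[-0.9997, -0.0227, -0.0017], [-0.0227, 0.9997, 0.0009], [0.0016, 0.0009, -1.0]]
front edge->centre x 0.0001 y mid 0.0001 width 0.0563 z -0.1025 hole px [321.3 191.5] 161 ->centre x -0.0002 y -0.0001
```

Call:
{"api": "play_rows", "payload": {"series": [[0.5, -0.5, 0, 0, 0, 0], [0.5, -0.5, -6, 0, 0, 0], [0.5, -0.5, -12, 0, 0, 0], [0.5, -0.5, -16, 0, 0, 0], [0.5, -0.5, -19, 0, 0, 0], [0.5, -0.5, -19, 0, 0, 0], [0.5, -0.5, -19, 0, 0, 0]]}}

```text
t: 24.88
eef_pos: [0.5569, -0.0149, 0.1424]
eef_rot: [[-1.0, -0.022, -0.001], [-0.022, 1.0, 0.0], [0.001, 0.0, -1.0]]
ft_force: [-0.0, 0.7, -1.6]
gripper_width: 0.0154
gripper_force: 30.0
```

Call:
{"api": "play_rows", "payload": {"series": [[0, 0.5, -2, 0, 0, 0], [0, 0.5, -4, 0, 0, 0], [0, 0.5, -6, 0, 0, 0], [0, 0.5, -8, 0, 0, 0], [0, 0.5, -10, 0, 0, 0], [0, 0.5, -10, 0, 0, 0]]}}

```text
t: 25.38
eef_pos: [0.5568, -0.0144, 0.1322]
eef_rot: [[-1.0, -0.022, -0.001], [-0.022, 1.0, 0.0], [0.001, 0.0, -1.0]]
ft_force: [-0.2, 0.4, -2.6]
gripper_width: 0.0159
gripper_force: 30.0
```

Call:
{"api": "play_rows", "payload": {"series": [[0, 0, -1, 0, 0, 0], [0, 0, -2, 0, 0, 0], [0, 0, -2.5, 0, 0, 0], [0, 0, -2.5, 0, 0, 0]]}}

```text
t: 25.72
eef_pos: [0.5572, -0.0144, 0.1306]
eef_rot: [[-1.0, -0.022, 0.0], [-0.022, 1.0, 0.0], [-0.0, 0.0, -1.0]]
ft_force: [-1.1, -0.3, 1.1]
gripper_width: 0.016
gripper_force: 30.0
```

Call:
{"api": "play_rows", "payload": {"series": [[0, 0, 0, 0, 0, 0], [0, 0, 0, 0, 0, 0], [0, 0, 0, 0, 0, 0], [0, 0, 0, 0, 0, 0], [0, 0, 0, 0, 0, 0], [0, 0, 30, 0, 0, 0], [0, 0, 65, 0, 0, 0], [0, 0, 100, 0, 0, 0]], "gripper": 0}}

```text
t: 26.38
eef_pos: [0.5565, -0.0144, 0.2306]
eef_rot: [[-1.0, -0.022, -0.002], [-0.022, 1.0, 0.0], [0.002, 0.001, -1.0]]
ft_force: [1.3, -0.2, 0.5]
gripper_width: 0.0656
gripper_force: 0.0
```

Call:
{"api": "play_rows", "payload": {"series": [[-14, -34, 0, 0, 0, -0.07], [-28, -68, 0, 0, 0, -0.14], [-42, -102, 0, 0, 0, -0.21], [-56, -136, 0, 0, 0, -0.28], [-70, -170, 0, 0, 0, -0.35], [-84, -205, -10, 0, 0, -0.42], [-98, -240, -30, 0, 0, -0.485], [-104, -261, -45, 0, 0, -0.485]]}}

```text
t: 27.05
eef_pos: [0.4516, -0.2783, 0.185]
eef_rot: [[-0.893, 0.45, 0.0], [0.45, 0.893, -0.002], [-0.001, -0.001, -1.0]]
ft_force: [-0.2, 0.0, -0.3]
gripper_width: 0.0938
gripper_force: 0.0
```

Call:
{"api": "play_rows", "payload": {"series": [[0, 0, 0, 0, 0, 0], [0, 0, 0, 0, 0, 0], [0, 0, 0, 0, 0, 0], [0, 0, 0, 0, 0, 0], [0, 0, 0, 0, 0, 0]]}}

```text
t: 27.47
eef_pos: [0.4539, -0.2744, 0.1861]
eef_rot: [[-0.896, 0.445, 0.001], [0.445, 0.896, -0.001], [-0.002, 0.0, -1.0]]
ft_force: [0.2, -0.0, -0.1]
gripper_width: 0.0938
gripper_force: 0.0
```

```bash
python3 - <<'E'
from h import *
im,d,p,R=wgrab("w8"); print(p,R.round(4).tolist())
pl,bar=jig(im,d,p,R,(.4375,-.268))
t,dt=eyes.grab_frame("top"); P=cloud("top",dt)
for y in(.066,-.0144):
    b=(abs(P[...,2]-.068)<.008)&(abs(P[...,0]-.556)<.05)&(abs(P[...,1]-y)<.03); print("top: bar in drawer",b.sum(),P[b].mean(0).round(4))
E
```

```text
[ 0.45393102 -0.27438603  0.18607781] [[-0.8957, 0.4447, 0.0015], [0.4447, 0.8957, -0.0006], [-0.0016, 0.0001, -1.0]]
bar 1249 (array([ 0.4464, -0.2413]), array([0.0164, 0.0437]), -0.4593) z 0.0476 plate 4775 (array([ 0.4471, -0.2413]), array([0.0555, 0.0907]), -0.4578) z 0.0082
top: bar in drawer 68 [0.5579 0.066  0.0669]
top: bar in drawer 65 [ 0.5591 -0.0146  0.0665]
```

The jig on the right was knocked about 28 mm and is now at (0.447, -0.241). I grasp it there.

Call:
{"api": "play_rows", "payload": {"series": [[-7, 33, 0, 0, 0, 0], [-7, 33, -20, 0, 0, 0], [-7, 33, -45, 0, 0, 0], [-7, 33, -65, 0, 0, 0], [-7, 33, -74, 0, 0, 0], [-7, 33, -74, 0, 0, 0], [-7, 33, -74, 0, 0, 0]]}}

```text
t: 28.15
eef_pos: [0.4465, -0.2423, 0.1114]
eef_rot: [[-0.895, 0.446, 0.0], [0.446, 0.895, 0.0], [-0.0, 0.0, -1.0]]
ft_force: [1.0, -0.7, 0.0]
gripper_width: 0.0936
gripper_force: 0.0
```

Call:
{"api": "play_rows", "payload": {"series": [[0, 0, 0, 0, 0, 0], [0, 0, 0, 0, 0, 0], [0, 0, 0, 0, 0, 0], [0, 0, 0, 0, 0, 0], [0, 0, 0, 0, 0, 0], [0, 0, 0, 0, 0, 0], [0, 0, 0, 0, 0, 0], [0, 0, 0, 0, 0, 0]], "gripper": 255}}

```text
t: 28.82
eef_pos: [0.4461, -0.2424, 0.1112]
eef_rot: [[-0.895, 0.447, 0.0], [0.447, 0.895, 0.0], [-0.0, 0.0, -1.0]]
ft_force: [-0.2, 0.6, -0.0]
gripper_width: 0.0439
gripper_force: 0.0
```

Call:
{"api": "play_rows", "payload": {"series": [[0, 0, 0, 0, 0, 0], [0, 0, 0, 0, 0, 0], [0, 0, 0, 0, 0, 0], [0, 0, 0, 0, 0, 0], [0, 0, 0, 0, 0, 0], [0, 0, 0, 0, 0, 0], [0, 0, 0, 0, 0, 0], [0, 0, 0, 0, 0, 0]]}}

```text
t: 29.48
eef_pos: [0.4462, -0.2423, 0.1112]
eef_rot: [[-0.895, 0.447, 0.0], [0.447, 0.895, 0.0], [0.0, 0.0, -1.0]]
ft_force: [-0.6, 0.8, -0.4]
gripper_width: 0.0161
gripper_force: 30.0
```

Call:
{"api": "play_rows", "payload": {"series": [[0, 0, 10, 0, 0, 0], [0, 0, 30, 0, 0, 0.05], [0, 0, 60, 0, 0, 0.12], [0, 0, 85, 0, 0, 0.2], [0, 0, 85, 0, 0, 0.28], [0, 0, 85, 0, 0, 0.36], [0, 0, 85, 0, 0, 0.44], [0, 0, 85, 0, 0, 0.483]]}}

```text
t: 30.15
eef_pos: [0.4457, -0.2425, 0.1968]
eef_rot: [[-1.0, -0.024, -0.0], [-0.024, 1.0, -0.0], [0.0, -0.0, -1.0]]
ft_force: [0.4, 0.8, -1.9]
gripper_width: 0.0157
gripper_force: 30.0
```

Call:
{"api": "play_rows", "payload": {"series": [[19, 25, 0, 0, 0, 0], [38, 50, 0, 0, 0, 0], [57, 75, 0, 0, 0, 0], [76, 100, 0, 0, 0, 0], [95, 125, 0, 0, 0, 0], [113, 148, -5, 0, 0, 0], [113, 148, -20, 0, 0, 0], [113, 148, -34, 0, 0, 0]]}}

```text
t: 30.82
eef_pos: [0.5603, -0.0931, 0.1626]
eef_rot: [[-1.0, -0.023, 0.002], [-0.023, 1.0, -0.001], [-0.002, -0.001, -1.0]]
ft_force: [0.1, 0.2, -2.7]
gripper_width: 0.0156
gripper_force: 30.0
```

Call:
{"api": "play_rows", "payload": {"series": [[0, 0, 0, 0, 0, 0], [0, 0, 0, 0, 0, 0], [0, 0, 0, 0, 0, 0], [0, 0, 0, 0, 0, 0], [0, 0, 0, 0, 0, 0]]}}

```text
t: 31.23
eef_pos: [0.5594, -0.095, 0.1632]
eef_rot: [[-1.0, -0.02, 0.002], [-0.02, 1.0, -0.001], [-0.002, -0.001, -1.0]]
ft_force: [0.7, 0.5, -2.4]
gripper_width: 0.0154
gripper_force: 30.0
```

```bash
python3 - <<'E'
from h import *
w=wgrab("w9"); print(w[2],w[3].round(4).tolist()); held(*w)
E
```

```text
[ 0.55940096 -0.09498071  0.16321028] [[-0.9998, -0.0195, 0.0017], [-0.0195, 0.9998, -0.0005], [-0.0017, -0.0005, -1.0]]
front edge->centre x -0.0005 y mid -0.0 width 0.0563 z -0.1031 hole px [321.3 190.3] 171 ->centre x -0.001 y -0.0001
```

Call:
{"api": "play_rows", "payload": {"series": [[0, 0.5, 0, 0, 0, 0], [0, 0.5, -6, 0, 0, 0], [0, 0.5, -12, 0, 0, 0], [0, 0.5, -17, 0, 0, 0], [0, 0.5, -20, 0, 0, 0], [0, 0.5, -20, 0, 0, 0], [0, 0.5, -20, 0, 0, 0]]}}

```text
t: 31.87
eef_pos: [0.5589, -0.0939, 0.1417]
eef_rot: [[-1.0, -0.02, -0.001], [-0.02, 1.0, 0.0], [0.001, 0.0, -1.0]]
ft_force: [0.4, 1.0, -2.0]
gripper_width: 0.0158
gripper_force: 30.0
```

Call:
{"api": "play_rows", "payload": {"series": [[0.3, -0.3, -2, 0, 0, 0], [0.3, -0.3, -4, 0, 0, 0], [0.3, -0.3, -6, 0, 0, 0], [0.3, -0.3, -8, 0, 0, 0], [0.3, -0.3, -10, 0, 0, 0], [0.3, -0.3, -10, 0, 0, 0]]}}

```text
t: 32.37
eef_pos: [0.5591, -0.0941, 0.1317]
eef_rot: [[-1.0, -0.02, -0.001], [-0.02, 1.0, 0.0], [0.001, 0.0, -1.0]]
ft_force: [-0.0, 0.8, -1.9]
gripper_width: 0.0155
gripper_force: 30.0
```

Call:
{"api": "play_rows", "payload": {"series": [[0, 0, -1, 0, 0, 0], [0, 0, -2, 0, 0, 0], [0, 0, -2, 0, 0, 0]]}}

```text
t: 32.62
eef_pos: [0.5594, -0.0942, 0.1311]
eef_rot: [[-1.0, -0.02, 0.0], [-0.02, 1.0, -0.0], [-0.0, -0.0, -1.0]]
ft_force: [-2.4, -0.2, 3.5]
gripper_width: 0.0158
gripper_force: 30.0
```

Call:
{"api": "play_rows", "payload": {"series": [[0, 0, 0, 0, 0, 0], [0, 0, 0, 0, 0, 0], [0, 0, 0, 0, 0, 0], [0, 0, 0, 0, 0, 0], [0, 0, 0, 0, 0, 0], [0, 0, 30, 0, 0, 0], [0, 0, 65, 0, 0, 0], [0, 0, 100, 0, 0, 0]], "gripper": 0}}

```text
t: 33.28
eef_pos: [0.5588, -0.0941, 0.2305]
eef_rot: [[-1.0, -0.02, -0.002], [-0.02, 1.0, 0.001], [0.002, 0.001, -1.0]]
ft_force: [1.3, 0.8, 0.5]
gripper_width: 0.0657
gripper_force: 0.0
```

Call:
{"api": "play_rows", "payload": {"series": [[5, 30, 0, 0, 0, 0], [10, 60, 0, 0, 0, 0], [14, 77, 0, 0, 0, 0], [14, 77, 0, 0, 0, 0], [14, 77, 0, 0, 0, 0], [14, 77, 0, 0, 0, 0]]}}

```text
t: 33.78
eef_pos: [0.5732, -0.0178, 0.2299]
eef_rot: [[-1.0, -0.02, -0.001], [-0.02, 1.0, -0.001], [0.001, -0.001, -1.0]]
ft_force: [-0.7, -0.6, 0.5]
gripper_width: 0.0941
gripper_force: 0.0
```

```bash
python3 - <<'E'
from h import *
im,d,p,R=wgrab("w10"); print(p)
for xy in((.5556,.0656),(.5572,-.0144),(.559,-.0942)): jig(im,d,p,R,xy,rad=.055,zu=.02)
g=wcloud(d,p,R); k=(abs(g[...,2]-.054)<.007)&(np.hypot(g[...,0]-.603,g[...,1]+.268)<.03); print("gauge knob",k.sum(),g[k].mean(0) if k.any() else 0)
E
```

```text
[ 0.57321906 -0.01775713  0.22992121]
bar 990 (array([0.5558, 0.0656]), array([0.0439, 0.0168]), 0.0202) z 0.0674 plate 4158 (array([0.5538, 0.0606]), array([0.0952, 0.1   ]), -1.5493) z 0.0281
bar 1050 (array([ 0.5577, -0.0139]), array([0.0447, 0.0159]), 0.0169) z 0.0678 plate 4613 (array([ 0.5563, -0.0136]), array([0.1017, 0.1062]), -0.702) z 0.0281
bar 992 (array([ 0.5591, -0.0938]), array([0.0447, 0.0163]), 0.0264) z 0.0675 plate 4358 (array([ 0.5593, -0.0886]), array([0.0969, 0.0985]), -1.5498) z 0.0281
gauge knob 249 [ 0.60133698 -0.2657267   0.05288798]
```

View pics/w10.png

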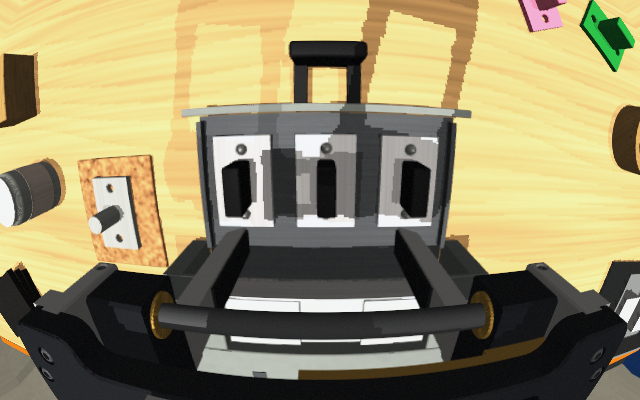

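All three jigs sit flush, with their bars near (237,190), (326,188) and (413,190) and plate tops at z 28 mm. The gauge lies flat on the mat at (115,210). I now shut the drawer.

Call:
{"api": "play_rows", "payload": {"series": [[-35, 0, 10, 0, 0, 0], [-75, 0, 10, 0, 0, 0], [-115, 1, 10, 0, 0, 0], [-150, 2, 10, 0, 0, 0], [-173, 2, 0, 0, 0, 0], [-173, 2, -20, 0, 0, 0], [-173, 2, -20, 0, 0, 0], [-173, 2, -20, 0, 0, 0]], "gripper": 255}}

```text
t: 34.5
eef_pos: [0.4001, -0.0159, 0.2101]
eef_rot: [[-1.0, -0.019, -0.001], [-0.019, 1.0, 0.0], [0.001, 0.0, -1.0]]
ft_force: [-0.5, 0.4, 0.5]
gripper_width: 0.044
gripper_force: 0.0
```

Call:
{"api": "play_rows", "payload": {"series": [[0, 0, 0, 0, 0, 0], [0, 0, 0, 0, 0, 0], [0, 0, 0, 0, 0, 0], [0, 0, -20, 0, 0, 0], [0, 0, -45, 0, 0, 0], [0, 0, -65, 0, 0, 0], [0, 0, -70, 0, 0, 0], [0, 0, -70, 0, 0, 0]]}}

```text
t: 35.17
eef_pos: [0.4, -0.0151, 0.1393]
eef_rot: [[-1.0, -0.02, -0.003], [-0.02, 1.0, 0.001], [0.003, 0.001, -1.0]]
ft_force: [1.2, -0.8, -0.0]
gripper_width: 0.0004
gripper_force: 0.0
```

Call:
{"api": "play_rows", "payload": {"series": [[6, 0, 0, 0, 0, 0], [16, 0, 0, 0, 0, 0], [28, 1, 0, 0, 0, 0], [40, 1, 0, 0, 0, 0], [55, 1, 0, 0, 0, 0], [70, 1, 0, 0, 0, 0], [85, 2, 0, 0, 0, 0], [100, 2, 0, 0, 0, 0]]}}

```text
t: 35.83
eef_pos: [0.5, -0.013, 0.1406]
eef_rot: [[-1.0, -0.021, -0.004], [-0.021, 1.0, -0.0], [0.004, 0.0, -1.0]]
ft_force: [-5.6, -0.1, 4.1]
gripper_width: 0.0006
gripper_force: 3.0
```

Call:
{"api": "play_rows", "payload": {"series": [[12, 0, 0, 0, 0, 0], [22, 0, 0, 0, 0, 0], [32, 1, 0, 0, 0, 0], [42, 1, 0, 0, 0, 0], [52, 1, 0, 0, 0, 0], [60, 1, 0, 0, 0, 0], [64, 1, 0, 0, 0, 0], [64, 1, 0, 0, 0, 0]]}}

```text
t: 36.5
eef_pos: [0.5638, -0.0119, 0.1405]
eef_rot: [[-1.0, -0.021, -0.004], [-0.021, 1.0, 0.0], [0.004, 0.001, -1.0]]
ft_force: [-5.2, -0.3, 3.4]
gripper_width: 0.0005
gripper_force: 3.0
```

Call:
{"api": "play_rows", "payload": {"series": [[3, 0, 0, 0, 0, 0], [6, 0, 0, 0, 0, 0], [9, 0, 0, 0, 0, 0], [10, 0, 0, 0, 0, 0], [10, 0, 0, 0, 0, 0]]}}

```text
t: 36.92
eef_pos: [0.5708, -0.0117, 0.1403]
eef_rot: [[-1.0, -0.021, -0.01], [-0.021, 1.0, 0.001], [0.01, 0.001, -1.0]]
ft_force: [-10.5, -0.3, 8.5]
gripper_width: 0.0006
gripper_force: 5.7
```

Call:
{"api": "play_rows", "payload": {"series": [[2, 0, 0, 0, 0, 0], [4, 0, 0, 0, 0, 0], [6, 0, 0, 0, 0, 0], [6, 0, 0, 0, 0, 0], [6, 0, 0, 0, 0, 0]]}}

```text
t: 37.33
eef_pos: [0.5718, -0.0117, 0.1403]
eef_rot: [[-1.0, -0.022, -0.022], [-0.022, 1.0, 0.001], [0.022, 0.001, -1.0]]
ft_force: [-22.2, -0.5, 17.7]
gripper_width: 0.0004
gripper_force: 11.1
```

Call:
{"api": "play_rows", "payload": {"series": [[-8, 0, 0, 0, 0, 0], [-25, 0, 0, 0, 0, 0], [-55, 0, 0, 0, 0, 0], [-80, 0, 20, 0, 0, 0], [-110, 0, 55, 0, 0, 0], [-140, 0, 90, 0, 0, 0], [-170, 0, 120, 0, 0, 0], [-170, 0, 120, 0, 0, 0]]}}

```text
t: 38.0
eef_pos: [0.4098, -0.0122, 0.265]
eef_rot: [[-1.0, -0.02, 0.008], [-0.02, 1.0, -0.002], [-0.008, -0.002, -1.0]]
ft_force: [-0.1, -0.3, -0.1]
gripper_width: 0.0008
gripper_force: 0.0
```

```bash
python3 - <<'E'
from h import *
im,d,p,R=wgrab("w11"); P=wcloud(d,p,R)
t,dt=eyes.grab_frame("top"); Q=cloud("top",dt)
for n,X,c in(("wrist",P,im),("top",Q,t)):
    f=(X[...,2]>.068)&(X[...,2]<.082)&(abs(X[...,1]+.013)<.04)&(X[...,0]>.5)&(X[...,0]<.61)&(c.max(2)<70)
    print(n,f.sum(),X[f].mean(0).round(4) if f.any() else 0)
k=(abs(Q[...,2]-.054)<.009)&(np.hypot(Q[...,0]-.603,Q[...,1]+.268)<.03); print("gauge",k.sum(),Q[k].mean(0).round(4))
save("fin",np.vstack([t[90:290,180:500],cv2.resize(im,(320,200))]))
E
```

```text
wrist 26 [ 0.5832 -0.0092  0.0752]
top 74 [ 0.5826 -0.0141  0.0735]
gauge 37 [ 0.604  -0.2678  0.0524]
```

View pics/fin.png

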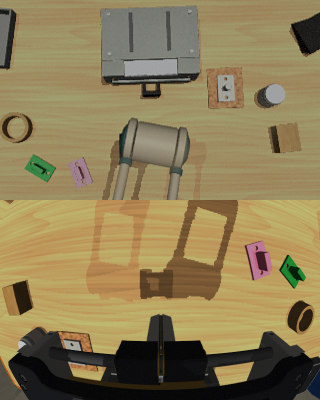

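The picture shows the drawer shut with the pull at (150,88), and the gauge on the mat at (226,89). The tin, carton and tape are in place. I compare the pull with its start position and hand in.

```bash
python3 - <<'E'
from h import *
z=np.load("top0.npz"); t2,d2=eyes.grab_frame("top")
for c,d in((z["im"],z["d"]),(t2,d2)):
    X=cloud("top",d); f=(X[...,2]>.068)&(X[...,2]<.082)&(abs(X[...,1]+.013)<.04)&(X[...,0]>.5)&(X[...,0]<.61)&(c.max(2)<70); x=X[f].mean(0); print(x.round(4)); 
if abs(x[0]-.583)<.006: print(ctrl.finish_job())
E
```

```text
[ 0.5827 -0.0132  0.0738]
[ 0.5827 -0.0141  0.0738]
the job is handed in; nothing more can be done
None
```

I handed the job in with all three jigs flush on their own pins, the gauge flat on the cork mat, and the drawer shut. The drawer's pull is back at its starting position, so I take the drawer as latched. The tin, tape roll and carton look unmoved in the last picture, but I did not measure them.

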